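# Load the top-loading tumbling extractor with the waiting samples

## Robot

A 6-joint arm with a two-finger parallel gripper is mounted at the origin on a cart in front of the work surface, level with it; the furniture and walls round the work are solid. World frame = base frame: x ahead of the robot, y to its left, z up, the work surface at z = 0. Lengths are in m, angles in rad, forces in N, time in s.
With the tool pointing down it reaches from about 0.25 to 0.775 m from the base axis. Payload 4 kg.
Tool frame: the origin (TCP) lies midway between the tips of the shut fingers; the grasp point (between the pads) lies 19 mm behind it (robot.pinch_z is the distance from the TCP to the grasp point, in m); x points along the fingers, y is the direction in which the jaws open and shut, and the axes are right-handed (so a half turn about x gives the same grasp; the last joint's range is limited). The gripper opens to 94 mm and grips with 3 to 60 N. Pads are 16 mm wide; open, the fingers measure 119 mm over their backs; the gripper's body (75 mm by 177 mm) begins 78 mm behind the grasp point.
Start: joints at [1.081, 0.087, 1.371, -0, 1.684, -0.103], TCP at [0.207, 0.509, 0.206] pointing down, gripper open.
Joint ranges: [-3.1, 3.1], [-0.76, 2.03], [0.27, 2.55], [-1.08, 4.22], [0.17, 2.65], [-2.57, 2.57]. Speed limits (rad/s): [2.79, 2.79, 3.14, 3.14, 3.14, 3.14].

## Interface

Orientations are given as [roll, pitch, yaw] about the fixed x, y, z axes, in that order (R = Rz(yaw) Ry(pitch) Rx(roll)).
In Python, from bench import robot, imaging gives the robot as it stands. The module is installed in compiled form; this text tells all that it offers.
- The arm moves only by the tool drive_tool, never from a script. Its argument "commands" is a list that holds one entry, the list of rows, each a list of 4 numbers: the shift along the tool's x, y, z as a fraction of full scale, then the turn about the tool's x as a fraction of full scale. A call has 1 to 20 rows; each row shifts and turns the commanded pose from where the row before left it, along the tool's axes as they then stand; what a row does not reach is not made up. Full scale, the value 1, is 0.25 m for a shift and 360 degrees for a turn. A row lasts 1/10 s, in which the tool goes at most 50 mm and 8.59 degrees, less where a joint would pass 70% of its speed; a pose out of reach is approached as far as the arm can. A call with a number of a shift or a turn outside -1 to 1 is refused whole. A call with a gripper value outside its range is refused whole. "grip" is the opening, from 0 (shut) to 1 (fully open), set as the call begins (left out, the last holds). The fingers move at their own pace and stop on an object; the grip force is fixed at half the most. Time passes only in rows, so rows that do not move let the fingers close. It gives the time, the measured TCP pose, the force and the opening at its end, in the units of the state.
- robot.get_obs(): the state, without advancing time (a new reading comes with each control period).
- imaging.snapshot(name): name is "scene" or "top" or "wrist"; returns a dict with "pixels" (480x640x3 uint8, red, green, blue), "z_map" (480x640 float32, m along the optical axis (not along the pixel's ray), 0 where there is no reading), "mtx" (3x3 intrinsics, pixels), "k1" (the pictures are not rectified: a ray, as slopes to the right and down, at radius r is drawn at 1 + k1 r^2 times it, then the intrinsics apply), "extrinsics" (4x4, takes a point from world to camera coordinates). Camera axes: x right, y up, looking along -z (the intrinsics and any distortion apply to the point x, -y, -z); pixel columns grow to the right and rows downward; lengths in m; the calibration is good to about 2 mm. A picture is of the moment at which its call begins.
- robot.close_job(): hands the job in, once; it reports no verdict.
The state is a dict: "time": time; "joint_positions": joint angles; "qvel": joint speeds; "joint_torque": joint torques, N m; "tool_pos": TCP position; "ee_rot": TCP orientation; "wrist_force": force on the tool from outside, world axes, zero at the start; "wrist_torque": the same for the moment, N m; "width": finger opening in m.
Only numpy, scipy, OpenCV 4.12 (cv2) and the standard library are available. Lean on these libraries where they do the work, as an engineer would, in place of code of your own. Each camera call takes 0.05 s, during which the arm holds its last target.

## Task

Load the tumbling extractor with the samples: turn its red isolator off, then turn the hand wheel until its red mark, now hidden in the guard, stands at the top and the drum's basket opens into the loading window. Turn the vial carousel gently until the black-capped sample vials come out from under the hood, put every black-capped vial into the basket (standing or lying), and leave the white-capped blanks standing in the carousel. Finally seat the clear cover fully down over the window's curb, turn the isolator back on, and leave the timer on the bench where it lies.

Things in the scene. Friction and masses are not known exactly. Their poses are not given: they have to be found in the camera images.
- tumbler: top-loading tumbling extractor, fixed: white cabinet 196 mm deep, 280 mm wide, top 180 mm above the bench. Origin on the bench under the loading window's middle; x points away from the operator (front looks to -x), z up, controls at +y. A level axle along x, 100 mm up at y = 0, carries the drum (in the cabinet) and, 125 mm in front of the origin, the hand wheel
- wheel_mark (a point): red mark on the rim of the black hand wheel, on its outermost radius (95 mm from the axle), mid-thickness; z points from axle to mark, x along the axle. When the mark is at the top, the drum's basket faces straight up in the window. A grey guard hides all of the wheel below 110 mm above the bench, so a low mark cannot be seen
- wheel_centre (a point): centre of the hand wheel, 100 mm up: an upright disc 190 mm across, 14 mm thick, top 195 mm up, 34 mm free behind it (cabinet), 18 mm before it to the guard (rim 110 mm high). Pinch the rim across its thickness from above and drag it along its arc; it turns endlessly both ways, needs about 1.5 N at the rim and stays where left. Wheel and drum are one. Axes as for the mark
- basket (a point): centre of the floor of the blue basket in the drum; z points out of its mouth (straight up when the mark is at the top), x along the axle. Inside 104 mm (x) by 102 mm (y), walls 46 mm high. Mark at the top: floor 120 mm above the bench, top of a standing vial at 182 mm; the drum's two end discs (58 mm either way in x) rise to 187 mm
- window (a point): centre of the loading window in the cabinet top, at the height of the upper edge of its steel curb (192 mm above the bench, 12 mm above the cabinet top); axes as the tumbler's. The curb is 128 mm (x) by 120 mm (y) inside and 138 by 130 mm outside
- isolator (a joint): angle of the isolator handle: 0 = OFF (bar crosswise, along the tumbler's y), 1.571 = ON (bar fore and aft, along x). From ON it turns clockwise seen from above to OFF, and counter-clockwise back. It snaps: past the middle a spring (under 0.1 N m) carries it to the nearer stop
- isolator_grip (a point): on the upright axis of the red isolator bar (50 mm long, 14 mm wide, 26 mm high), 9 mm below its top and about 211 mm above the bench; the point's y axis runs along the bar. Pinch it across its 14 mm from above. It stands on a yellow plate on the cabinet top, beside the window
- carousel_hood: fixed black base plate (250 x 244 mm) and dark hood of the vial carousel: the hood's roof, 90 mm above the bench, covers the rear of the carousel to 15 mm in front of its axis (notched round the handle) and is open to the front; origin on the bench at the carousel's axis, the open front looks to its -x
- carousel_grip (a point): on the carousel's upright axis, 118 mm above the bench, the middle of its black bar handle (44 mm long, 14 mm wide, from 102 to 130 mm up); the point's y axis runs along the bar. Pinch it across its 14 mm and twist: the carousel turns endlessly both ways (about 0.06 N m) and stays where left
- sample_bay (a point): floor centre of the sample compartment of the white carousel (230 mm across, floor 14 mm above the bench, rim to 20 mm, four quarter compartments parted by walls up to 34 mm high), 92 mm from the axis. The black-capped vials stand loose here at that radius, on four places 33 mm apart, the blanks in the opposite compartment: jerky turns topple them
- cover: clear plastic cover, loose, 156 mm (x) by 148 mm (y), 0.11 to 0.22 kg: a plate with a 10 mm skirt that goes outside the window's curb, 6 mm to spare each side (150 by 142 mm inside). Origin at the centre of its underside (skirt's lower edge), z up; seated, the origin is 10 mm below the curb's upper edge. Its x goes along the tumbler's x, either way round
- cover_knob (a point): black knob in the middle of the cover: 25 mm across, from 20 to 43 mm above the cover's underside; this point is 33 mm above it
- sample_1: a small glass vial with a black screw cap, holding a sediment sample: a 27 mm round cylinder 62 mm tall; origin at the centre of its underside, z along it to the cap (may be absent)
- sample_2: a small glass vial with a black screw cap, holding a sediment sample: a 27 mm round cylinder 62 mm tall; origin at the centre of its underside, z along it to the cap (may be absent)
- sample_3: a small glass vial with a black screw cap, holding a sediment sample: a 27 mm round cylinder 62 mm tall; origin at the centre of its underside, z along it to the cap (may be absent)
- sample_4: a small glass vial with a black screw cap, holding a sediment sample: a 27 mm round cylinder 62 mm tall; origin at the centre of its underside, z along it to the cap (may be absent)
- blank_1: a vial of the same size and shape as the samples but with a white cap (a blank): it stays in the carousel; origin at the centre of its underside
- blank_2: a vial of the same size and shape as the samples but with a white cap (a blank): it stays in the carousel; origin at the centre of its underside
- timer: white countdown timer, 58 x 66 x 19 mm, a bystander; origin at the centre of its underside

How it is judged:
On the way, in this order (a step that is already met when the one before it is completed fails the run):
1. the isolator is off (value of joint isolator below 0.2 rad), for 0.2 s.
2. with the isolator off, the wheel's mark stands at the top (value of joint isolator below 0.2 rad and angle between wheel_mark's own z axis and vertical below 0.13 rad), for 0.4 s.
3. with the isolator off and the mark at the top, all black-capped vials are in the drum's basket (all of step 2 and x of sample_1 in the frame of basket between -0.056 and 0.056 m and y of sample_1 in the frame of basket between -0.055 and 0.055 m and z of sample_1 in the frame of basket between -0.01 and 0.072 m and x of sample_2 in the frame of basket between -0.056 and 0.056 m and y of sample_2 in the frame of basket between -0.055 and 0.055 m and z of sample_2 in the frame of basket between -0.01 and 0.072 m and x of sample_3 in the frame of basket between -0.056 and 0.056 m and y of sample_3 in the frame of basket between -0.055 and 0.055 m and z of sample_3 in the frame of basket between -0.01 and 0.072 m and x of sample_4 in the frame of basket between -0.056 and 0.056 m and y of sample_4 in the frame of basket between -0.055 and 0.055 m and z of sample_4 in the frame of basket between -0.01 and 0.072 m), for 0.2 s.
4. with the isolator still off, the cover sits fully down on the window over the loaded basket (all of step 3 and x of cover in the frame of window between -0.009 and 0.009 m and y of cover in the frame of window between -0.009 and 0.009 m and z of cover in the frame of window between -0.014 and -0.0065 m and angle between cover's own z axis and vertical below 0.05 rad), for 0.2 s.
At the end, for the whole second after the job is handed in: All black-capped vials are in the drum's basket, at rest; the wheel's mark is at the top within 0.13 rad; the cover sits level on the curb, within 9 mm of the window's centre and fully down (within about 3 mm); the isolator is on (over 1.35 rad); both white-capped vials stand in the carousel (value of joint isolator above 1.35 rad and angle between wheel_mark's own z axis and vertical below 0.13 rad and x of sample_1 in the frame of basket between -0.056 and 0.056 m and y of sample_1 in the frame of basket between -0.055 and 0.055 m and z of sample_1 in the frame of basket between -0.01 and 0.072 m and x of sample_2 in the frame of basket between -0.056 and 0.056 m and y of sample_2 in the frame of basket between -0.055 and 0.055 m and z of sample_2 in the frame of basket between -0.01 and 0.072 m and x of sample_3 in the frame of basket between -0.056 and 0.056 m and y of sample_3 in the frame of basket between -0.055 and 0.055 m and z of sample_3 in the frame of basket between -0.01 and 0.072 m and x of sample_4 in the frame of basket between -0.056 and 0.056 m and y of sample_4 in the frame of basket between -0.055 and 0.055 m and z of sample_4 in the frame of basket between -0.01 and 0.072 m and x of cover in the frame of window between -0.009 and 0.009 m and y of cover in the frame of window between -0.009 and 0.009 m and z of cover in the frame of window between -0.014 and -0.0065 m and angle between cover's own z axis and vertical below 0.05 rad and horizontal distance between each of blank_1, blank_2 and carousel_grip below 0.112 m and height (world z) of each of blank_1, blank_2 above 0.005 m and angle between each of blank_1, blank_2's own z axis and vertical below 0.3 rad and linear speed of each of sample_1, sample_2, sample_3, sample_4, cover below 0.02 m/s); the robot touches nothing.
It fails at once if the timer is moved more than 30 mm (distance of timer from where it was at the start of the episode above 0.03 m).
Of sample_1, sample_2, sample_3, sample_4 only 2 to 3 are there at a start; the rules pass over those that are not, and their reading is None.
At some moment in a run one of cover may be knocked a few centimetres aside while the robot is not near it.
Once in a run the grip may slacken for a moment while it holds something.
It also fails if it takes over 208 s, if anything falls off the work surface, if the arm or the gripper's body presses on something with over 40 N, if the wrist force passes 120 N, or if a joint passes its speed limit or range.

## Working session

There is one attempt and no reset: what is moved stays moved. The work goes in short steps, Python scripts to look and compute and a tool call to move; the robot and the scene stay as the last step left them, time stands still between calls to the robot, and variables do not carry over. Pictures are saved under pics/ and viewed, and the job is handed in when it is done.

Besides the shell and the picture viewer there is one more tool, called after ">>>" in YAML: its name, and indented under it one key for each argument. drive_tool: Moves the arm, as the interface text tells. Shift numbers are shares of 0.25 m and turn numbers shares of 360 degrees, none past 1 either way. Its arguments: {"type":"object","properties":{"commands":{"type":"array","items":{"type":"array","items":{"type":"array","items":{"type":"number","minimum":-1,"maximum":1}}}},"grip":{"type":"number"}},"required":["commands"]}

```bash
mkdir -p pics; ls; cat > h.py <<'E'
import numpy as np, cv2
from bench import robot, imaging
def snap(name,fn=None):
    s=imaging.snapshot(name)
    if fn: cv2.imwrite('pics/'+fn, s['pixels'][:,:,::-1])
    return s
def world(s,u=None,v=None):
    """world xyz map (480,640,3) """
    K=s['mtx'];k=s['k1'];z=s['z_map']
    h,w=z.shape
    U,V=np.meshgrid(np.arange(w),np.arange(h))
    xd=(U-K[0,2])/K[0,0]; yd=(V-K[1,2])/K[1,1]
    x,y=xd.copy(),yd.copy()
    for _ in range(20):
        r2=x*x+y*y; x=xd/(1+k*r2); y=yd/(1+k*r2)
    P=np.stack([x*z,-y*z,-z],-1)
    E=s['extrinsics'];R=E[:3,:3];t=E[:3,3]
    W=(P-t)@R
    W[z==0]=np.nan
    return W
def proj(s,p):
    E=s['extrinsics'];c=E[:3,:3]@np.asarray(p)+E[:3,3]
    x,y=c[0]/-c[2],-c[1]/-c[2]
    f=1+s['k1']*(x*x+y*y); K=s['mtx']
    return K[0,0]*x*f+K[0,2],K[1,1]*y*f+K[1,2]
E
python3 - <<'E'
from h import *
for n in('scene','top','wrist'):
    s=snap(n,n+'0.png'); print(n,s['mtx'].tolist(),s['k1'],s['extrinsics'].round(3).tolist())
print(robot.get_obs(),robot.pinch_z)
E
```

```text
pics
scene [[501.439296226834, 0.0, 315.86407863318], [0.0, 501.439296226834, 241.49907126601656], [0.0, 0.0, 1.0]] 0.04382886658570594 [[-0.885, -0.466, 0.006, 0.447], [0.304, -0.567, 0.766, -0.22], [-0.353, 0.679, 0.643, -1.286], [0.0, 0.0, 0.0, 1.0]]
top [[605.907487943846, 0.0, 313.4068934694755], [0.0, 605.907487943846, 237.69502499538575], [0.0, 0.0, 1.0]] -0.21242792274101965 [[-0.259, -0.966, -0.002, 0.178], [0.892, -0.24, 0.383, -0.485], [-0.371, 0.098, 0.924, -1.735], [0.0, 0.0, 0.0, 1.0]]
wrist [[396.5117510878538, 0.0, 319.3579517308567], [0.0, 396.5117510878538, 240.15951119507787], [0.0, 0.0, 1.0]] -0.0035868346350476496 [[0.377, 0.926, -0.002, -0.55], [-0.897, 0.365, -0.25, 0.025], [-0.231, 0.096, 0.968, -0.391], [0.0, 0.0, 0.0, 1.0]]
{'time': 0.15, 'joint_positions': array([ 1.08090210e+00,  8.77633301e-02,  1.37187729e+00, -4.19520917e-05,
        1.68359346e+00, -1.03081651e-01]), 'qvel': array([ 0.00043347, -0.00419818, -0.00406888,  0.00101079,  0.00054564,
        0.00044798]), 'joint_torque': array([ 1.84382247e-03, -3.40644872e+01, -3.02792609e+01,  7.18964729e-02,
        3.04870214e-02, -8.77983553e-05]), 'tool_pos': array([0.20729395, 0.5089934 , 0.20460014]), 'ee_rot': array([-1.64848283,  1.56915437, -2.0353001 ]), 'wrist_force': array([-0.95103656, -0.74382694, -0.44431633]), 'wrist_torque': array([-0.01761483,  0.03582907,  0.01867623]), 'width': 0.09422980952029933} 0.0188
```

View pics/scene0.png

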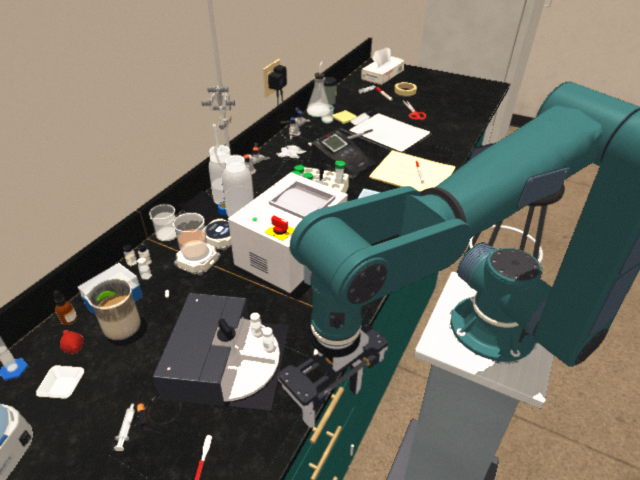

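View pics/top0.png

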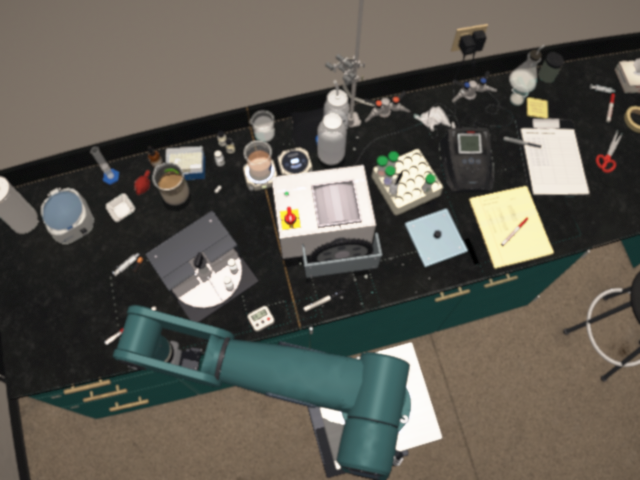

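View pics/wrist0.png

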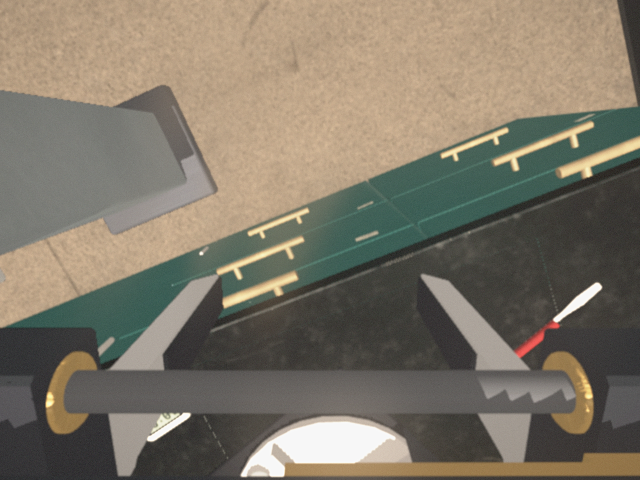

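The pictures show the tumbler (top view ~(325,210)), wheel (340,250), isolator (291,217), carousel (205,265), cover (437,237) and timer (260,318). White caps are at the front, so the samples are under the hood.

```bash
cat > m.py <<'E'
from h import *
s=snap('top'); W=world(s)
np.save('Wtop.npy',W); cv2.imwrite('pics/topz.png',s['pixels'][:,:,::-1])
c=cv2.resize(s['pixels'][150:350,130:530][:,:,::-1],None,fx=2,fy=2,interpolation=cv2.INTER_CUBIC)
cv2.imwrite('pics/topcrop.png',c)
for n,(u,v) in dict(iso=(291,215),win=(337,203),cover=(425,250),knob=(437,234),timer=(261,318),handle=(199,260),b1=(233,264),b2=(228,283),wheel=(340,244),cabFL=(282,250),cabRR=(366,172),cabRL=(276,184),cabFR=(372,236)).items():
    print(n,u,v,W[v,u].round(4))
top=(abs(W[...,2]-0.18)<.006)
ys,xs=np.nonzero(top)
m=(W[...,0]>0.3)&top&(W[...,1]>-.3)&(W[...,1]<.35)
pts=W[m][:,:2]; print(len(pts)); r=cv2.minAreaRect(pts.astype(np.float32)); print(r, cv2.boxPoints(r))
E
python3 m.py
```

```text
iso 291 215 [0.5492 0.103  0.2195]
win 337 203 [ 0.5654 -0.039   0.1893]
cover 425 250 [ 0.4139 -0.2918  0.0169]
knob 437 234 [ 0.4494 -0.3415  0.0352]
timer 261 318 [0.3325 0.2585 0.0223]
handle 199 260 [0.5205 0.3937 0.1282]
b1 233 264 [0.5039 0.3011 0.0728]
b2 228 283 [0.4514 0.329  0.0649]
wheel 340 244 [ 0.4391 -0.012   0.1881]
cabFL 282 250 [0.5064 0.1471 0.0807]
cabRR 366 172 [ 7.381e-01 -1.965e-01 -2.000e-04]
cabRL 276 184 [0.6774 0.1183 0.1809]
cabFR 372 236 [ 0.4742 -0.1269  0.0948]
4710
((0.738085150718689, 0.02612680196762085), (0.6472606062889099, 0.616706907749176), 89.76176452636719) [[ 0.4283887  -0.29621857]
 [ 1.0450903  -0.29878283]
 [ 1.0477816   0.34847218]
 [ 0.43107998  0.35103643]]
```

```bash
python3 - <<'E'
from h import *
s=snap('scene'); W=world(s); np.save('Wsc.npy',W)
c=cv2.resize(s['pixels'][150:410,140:380][:,:,::-1],None,fx=2.3,fy=2.3,interpolation=cv2.INTER_CUBIC)
cv2.imwrite('pics/sccrop.png',c)
for n,(u,v) in dict(iso=(279,221),win=(303,198),handle=(226,325),b1=(255,318),b2=(268,333),hoodR=(200,340)).items():
    print(n,u,v,W[v,u].round(4))
E
```

```text
iso 279 221 [0.5516 0.113  0.2196]
win 303 198 [ 0.5669 -0.0391  0.1909]
handle 226 325 [0.5226 0.3962 0.1312]
b1 255 318 [0.5058 0.3117 0.0783]
b2 268 333 [0.4553 0.3344 0.0759]
hoodR 200 340 [0.5744 0.4314 0.0879]
```

View pics/topcrop.png

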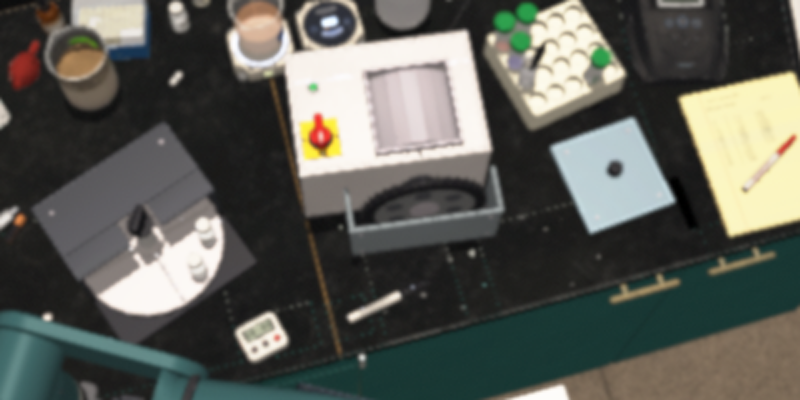

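View pics/sccrop.png

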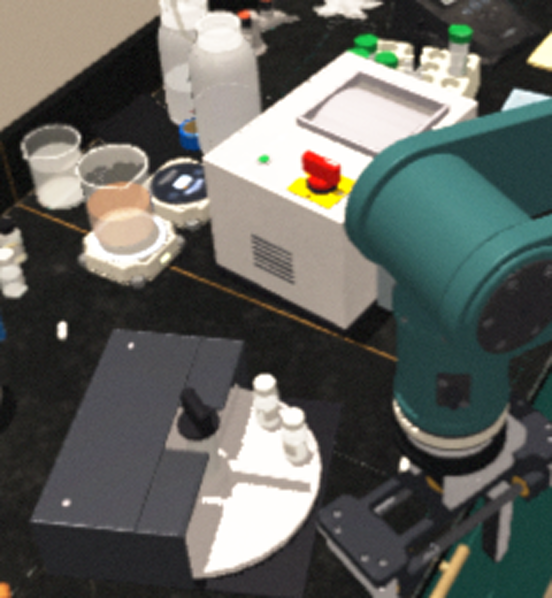

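```bash
python3 - <<'E'
from h import *
for f in ('Wtop.npy','Wsc.npy'):
    W=np.load(f); print(f)
    def rect(zlo,zhi,x0,x1,y0,y1):
        m=(W[...,2]>zlo)&(W[...,2]<zhi)&(W[...,0]>x0)&(W[...,0]<x1)&(W[...,1]>y0)&(W[...,1]<y1)
        n,l,st,c=cv2.connectedComponentsWithStats(m.astype(np.uint8)); 
        i=1+np.argmax(st[1:,4]); p=W[l==i]; 
        if len(p)>50:
            r=cv2.minAreaRect(p[:,:2].astype(np.float32)); print(len(p),p[:,2].mean().round(4),np.round(r[0],4),np.round(r[1],4),round(r[2],2))
    print('cab');rect(.172,.2,.4,.8,-.2,.2)
    print('iso');rect(.207,.24,.45,.7,.05,.2)
    print('wheel');rect(.15,.21,.35,.47,-.2,.2)
    print('cover');rect(.008,.03,.3,.6,-.5,-.2)
    print('knob');rect(.03,.06,.3,.6,-.5,-.2)
    print('handle');rect(.11,.145,.4,.65,.3,.5)
    print('hood');rect(.082,.098,.4,.8,.25,.65)
    print('blanks')
    m=(W[...,2]>.05)&(W[...,2]<.08)&(W[...,0]>.38)&(W[...,0]<.56)&(W[...,1]>.26)&(W[...,1]<.36)
    n,l,st,c=cv2.connectedComponentsWithStats(m.astype(np.uint8))
    for i in range(1,n):
        if st[i,4]>15:
            p=W[l==i];p=p[p[:,2]>p[:,2].max()-.012];print(len(p),p.mean(0).round(4),p.max(0).round(4))
E
```

```text
Wtop.npy
cab
5483 0.1821 [ 0.5896 -0.0021] [0.2814 0.2086] 83.19
iso
83 0.2197 [0.5536 0.1065] [0.0136 0.0514] 82.75
wheel
407 0.1755 [ 0.444 -0.022] [0.1626 0.0184] 83.05
cover
1905 0.0151 [ 0.4491 -0.3393] [0.1749 0.1597] 4.28
knob
415 0.047 [ 0.5827 -0.3196] [0.037  0.1736] 1.39
handle
85 0.1259 [0.526 0.395] [0.017  0.0481] 59.84
hood
3059 0.0897 [0.5775 0.4164] [0.1502 0.248 ] 21.07
blanks
39 [0.5102 0.3059 0.074 ] [0.5215 0.3155 0.0797]
41 [0.4593 0.3305 0.0748] [0.4711 0.3415 0.0798]
Wsc.npy
cab
3781 0.1834 [ 0.5901 -0.0009] [0.2869 0.2038] 83.34
iso
133 0.217 [0.5544 0.1085] [0.0187 0.0517] 80.93
wheelTraceback (most recent call last):
  File "<stdin>", line 12, in <module>
  File "<stdin>", line 7, in rect
    return _wrapfunc(a, 'argmax', axis=axis, out=out, **kwds)
    return bound(*args, **kwds)
ValueError: attempt to get argmax of an empty sequence
```

```bash
cat > plan.py <<'E'
import sys
from h import *
from scipy.spatial.transform import Rotation as Ro
def st():
    o=robot.get_obs(); R=Ro.from_euler('xyz',o['ee_rot']).as_matrix(); return o,R
def yawjaw(R): return np.degrees(np.arctan2(R[1,1],R[0,1]))
def plan(p,jaw=None,half=None):
    """p target TCP; jaw: desired jaw direction deg (mod 180)."""
    o,R=st(); d=np.array(p)-o['tool_pos']; out=[]
    print('t',round(o['time'],2),'pos',o['tool_pos'].round(4),'jaw',round(yawjaw(R),2),'q',o['joint_positions'].round(2),'w',round(o['width'],4),'F',o['wrist_force'].round(1))
    if jaw is not None:
        t=(yawjaw(R)-jaw+90)%180-90   # +turn about down = clockwise
        a=[t, t-180 if t>0 else t+180]
        print('turn deg options',np.round(a,2),'share',np.round(np.array(a)/360,4))
        t=a[1] if half else a[0]
        r=Ro.from_euler('x',t,degrees=True).as_matrix(); R=R@r
    # assume exactly down axes
    j=np.radians(yawjaw(R)); y=np.array([np.cos(j),np.sin(j),0]); x=np.array([0,0,-1.]); z=np.cross(x,y)
    s=np.array([d@x,d@y,d@z])
    print('dist mm',(s*1000).round(1),'total shares (after turn)',(s/.25).round(4),'min rows',int(np.ceil(np.linalg.norm(s)/.05)))
if __name__=='__main__':
    a=[float(v) for v in sys.argv[1:]]
    plan(a[:3],a[3] if len(a)>3 else None, len(a)>4 and a[4])
E
python3 plan.py .2073 .509 .32 83.2; python3 plan.py .554 .107 .32 83.2
```

```text
t 0.25 pos [0.2074 0.5092 0.2049] jaw 67.84 q [ 1.08  0.09  1.37 -0.    1.68 -0.1 ] w 0.0941 F [ 0.6 -0.1  0.4]
turn deg options [-15.36 164.64] share [-0.0427  0.4573]
dist mm [-115.1   -0.2   -0. ] total shares (after turn) [-4.603e-01 -6.000e-04 -1.000e-04] min rows 3
t 0.25 pos [0.2074 0.5092 0.2049] jaw 67.84 q [ 1.08  0.09  1.37 -0.    1.68 -0.1 ] w 0.0941 F [ 0.6 -0.1  0.4]
turn deg options [-15.36 164.64] share [-0.0427  0.4573]
dist mm [-115.1 -358.3  391.8] total shares (after turn) [-0.4603 -1.4331  1.5673] min rows 11
```

>>> drive_tool:
  commands:
    - [[-0.115,0,0,0],[-0.115,0,0,0],[-0.115,0,0,0],[-0.115,0,0,-0.0214],[0,0,0,-0.0213],[0,-0.11,0.12,0],[0,-0.11,0.12,0],[0,-0.11,0.12,0],[0,-0.11,0.12,0],[0,-0.11,0.12,0],[0,-0.11,0.12,0],[0,-0.11,0.12,0],[0,-0.11,0.12,0],[0,-0.11,0.12,0],[0,-0.11,0.12,0],[0,-0.11,0.12,0],[0,-0.11,0.12,0],[0,-0.113,0.127,0],[0,0,0,0]]
  grip: 0.5

```text
time: 2.15
tool_pos: [0.5564, 0.1034, 0.3184]
ee_rot: [-2.35, 1.568, -2.475]
wrist_force: [-0.3, -0.3, -0.3]
width: 0.047
```

```bash
python3 plan.py .554 .107 .197 83.2; python3 -c "
from h import *
s=snap('wrist','w1.png');W=world(s);np.save('Ww.npy',W)
s=snap('scene','s1.png')"
```

```text
t 2.15 pos [0.5564 0.1034 0.3184] jaw 82.85 q [ 0.08  0.13  1.1  -0.    1.91 -1.36] w 0.047 F [-0.3 -0.3 -0.3]
turn deg options [ -0.35 179.65] share [-0.001  0.499]
dist mm [121.4   3.3  -2.8] total shares (after turn) [ 0.4856  0.0133 -0.0113] min rows 3
```

View pics/w1.png

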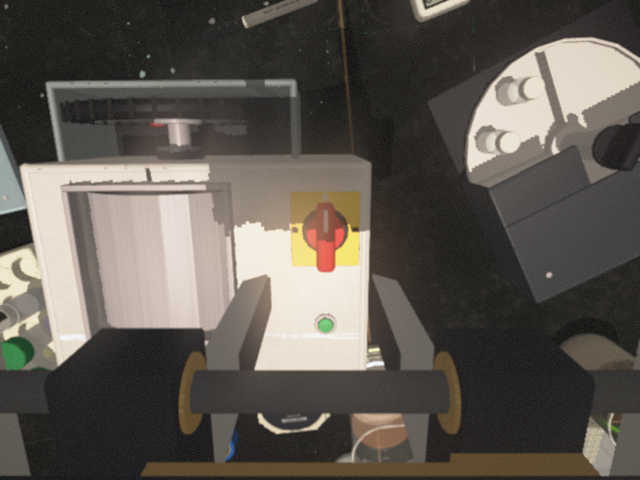

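```bash
cat > red.py <<'E'
from h import *
def redpix(s,W,box=None):
    h=cv2.cvtColor(s['pixels'],cv2.COLOR_RGB2HSV)
    m=((h[...,0]<8)|(h[...,0]>172))&(h[...,1]>150)&(h[...,2]>60)
    n,l,st,c=cv2.connectedComponentsWithStats(m.astype(np.uint8))
    for i in range(1,n):
        if st[i,4]>4: 
            p=W[l==i]; print('red',c[i].round(1),st[i,4],np.nanmean(p,0).round(4),np.nanmin(p,0).round(3),np.nanmax(p,0).round(3))
    return l
if __name__=='__main__':
    import sys
    s=snap(sys.argv[1]); W=world(s); redpix(s,W)
E
python3 red.py wrist
python3 - <<'E'
from h import *
W=np.load('Ww.npy')
def rect(zlo,zhi,x0,x1,y0,y1):
    m=(W[...,2]>zlo)&(W[...,2]<zhi)&(W[...,0]>x0)&(W[...,0]<x1)&(W[...,1]>y0)&(W[...,1]<y1)
    n,l,st,c=cv2.connectedComponentsWithStats(m.astype(np.uint8)); 
    i=1+np.argmax(st[1:,4]); p=W[l==i]
    r=cv2.minAreaRect(p[:,:2].astype(np.float32)); print(len(p),p[:,2].mean().round(4),np.round(r[0],4),np.round(r[1],4),round(r[2],2))
rect(.214,.24,.45,.7,.05,.2)
rect(.186,.2,.48,.7,-.15,.09)
E
```

```text
red [325.7 251.7] 620 [0.5637 0.1111 0.2147] [0.547 0.101 0.195] [0.579 0.123 0.223]
1221 0.2205 [0.5554 0.108 ] [0.0133 0.049 ] 83.26
6741 0.188 [ 0.5668 -0.0332] [0.0508 0.1151] 84.01
```

```bash
python3 plan.py .5555 .1078 .197 83.2
```

```text
t 2.3 pos [0.5538 0.1076 0.3203] jaw 83.2 q [ 0.09  0.13  1.1   0.    1.91 -1.36] w 0.047 F [-0.2  0.5  0.8]
turn deg options [   0. -180.] share [ 0.  -0.5]
dist mm [123.3   0.4   1.6] total shares (after turn) [0.493  0.0017 0.0065] min rows 3
```

>>> drive_tool:
  commands:
    - [[0.12,0,0.0065,0],[0.12,0,0,0],[0.1,0,0,0],[0.08,0,0,0],[0.05,0,0,0],[0.023,0,0,0],[0,0,0,0],[0,0,0,0]]

```text
time: 3.1
tool_pos: [0.5562, 0.1075, 0.1987]
ee_rot: [0.259, 1.568, 0.141]
wrist_force: [-0.2, 0.9, 0.4]
width: 0.0473
```

>>> drive_tool:
  commands:
    - [[0,0,0,0],[0,0,0,0],[0,0,0,0],[0,0,0,0],[0,0,0,0]]
  grip: 0

```text
time: 3.6
tool_pos: [0.5559, 0.1075, 0.1974]
ee_rot: [1.236, 1.57, 1.118]
wrist_force: [0.0, 2.2, -0.6]
width: 0.0137
```

>>> drive_tool:
  commands:
    - [[0,0,0,0.02],[0,0,0,0.02],[0,0,0,0.02],[0,0,0,0.02],[0,0,0,0.02],[0,0,0,0.02],[0,0,0,0.02],[0,0,0,0.02],[0,0,0,0.02],[0,0,0,0.02],[0,0,0,0.02],[0,0,0,0.02],[0,0,0,0.01],[0,0,0,0],[0,0,0,0]]

```text
time: 5.1
tool_pos: [0.5567, 0.1081, 0.1974]
ee_rot: [2.405, 1.568, 0.718]
wrist_force: [3.0, 4.6, -0.1]
width: 0.0139
```

```bash
python3 plan.py .5555 .1078 .197 -6.8
```

```text
t 5.1 pos [0.5567 0.1081 0.1974] jaw -6.66 q [0.09 0.12 1.35 0.   1.67 0.21] w 0.0139 F [ 3.   4.6 -0.1]
turn deg options [ 1.4000e-01 -1.7986e+02] share [ 4.000e-04 -4.996e-01]
dist mm [ 0.4 -1.1  0.5] total shares (after turn) [ 0.0016 -0.0045  0.0019] min rows 1
```

>>> drive_tool:
  commands:
    - [[0,0,0,0],[0,0,0,0],[-0.1,0,0,0],[-0.15,0,0,0],[-0.15,0,0,0],[-0.15,0,0,0],[0,0,0,0],[0,0,0,0]]
  grip: 0.42

```text
time: 5.9
tool_pos: [0.5559, 0.1068, 0.3356]
ee_rot: [1.58, 1.569, -0.109]
wrist_force: [0.0, 0.2, -0.3]
width: 0.0392
```

```bash
python3 plan.py .444 -.02 .33 -6.8; python3 -c "
from h import *
snap('top','t2.png');s=snap('wrist','w2.png');np.save('Ww.npy',world(s));E=s['extrinsics'];print(-E[:3,:3].T@E[:3,3],E[:3,:3].round(2))"; python3 red.py scene
```

```text
t 5.9 pos [0.5559 0.1068 0.3356] jaw -6.79 q [ 0.09  0.14  1.06 -0.    1.94  0.21] w 0.0392 F [ 0.   0.2 -0.3]
turn deg options [ 1.0000e-02 -1.7999e+02] share [ 0.  -0.5]
dist mm [  5.6 -96.1 139.2] total shares (after turn) [ 0.0226 -0.3843  0.5567] min rows 4
[0.56359199 0.17938088 0.51358397] [[ 0.99 -0.12 -0.  ]
 [ 0.11  0.96 -0.25]
 [ 0.03  0.25  0.97]]
red [415.1 117.7] 44 [ 0.5581 -1.0183  0.0085] [ 5.260e-01 -1.035e+00  1.000e-03] [ 0.591 -1.005  0.017]
red [255.4 148.2] 19 [ 0.9614 -0.3892  0.066 ] [ 0.931 -0.486  0.005] [ 1.019 -0.349  0.088]
red [245.3 155.4] 14 [ 0.9685 -0.333   0.0628] [ 0.934 -0.407  0.016] [ 1.02 -0.29  0.09]
red [416.9 163.8] 8 [ 0.4194 -0.6348  0.0244] [ 0.413 -0.648  0.022] [ 0.427 -0.618  0.027]
red [279.7 224.6] 177 [0.5506 0.1119 0.2076] [0.54  0.082 0.184] [0.563 0.135 0.227]
red [ 70.9 341.7] 434 [0.8693 0.5471 0.0393] [ 0.838  0.508 -0.001] [0.94  0.568 0.054]
red [198.7 469.9] 108 [0.4267 0.6418 0.0077] [ 0.416  0.624 -0.005] [0.441 0.659 0.014]
```

View pics/w2.png

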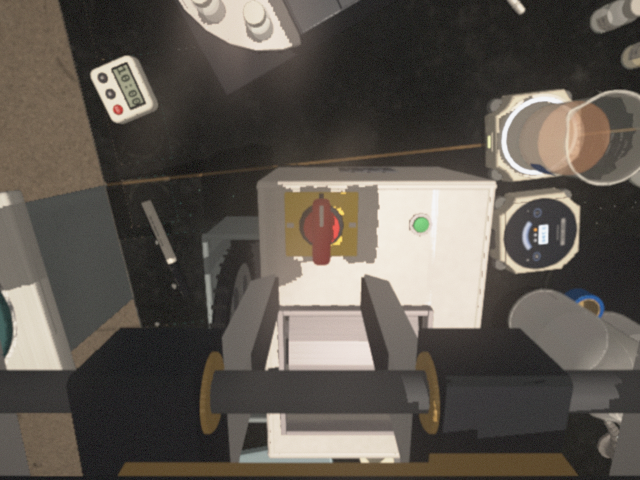

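>>> drive_tool:
  commands:
    - [[0,-0.03,0.16,0],[0,-0.03,0.16,0],[0,-0.03,0.16,0],[0,-0.03,0.16,0],[0,-0.03,0.16,0],[0,-0.03,0.16,0],[0,0,0,0],[0,0,0,0]]

```text
time: 6.85
tool_pos: [0.482, -0.1263, 0.3331]
ee_rot: [-1.994, 1.568, 2.598]
wrist_force: [0.7, 0.9, 0.4]
width: 0.0392
```

```bash
python3 -c "
from h import *
s=snap('wrist','w3.png');np.save('Ww.npy',world(s))"; python3 red.py wrist
```

```text
red [283.5 151.2] 6 [ 0.4461 -0.0625  0.0383] [ 0.445 -0.064  0.037] [ 0.447 -0.061  0.039]
```

View pics/w3.png

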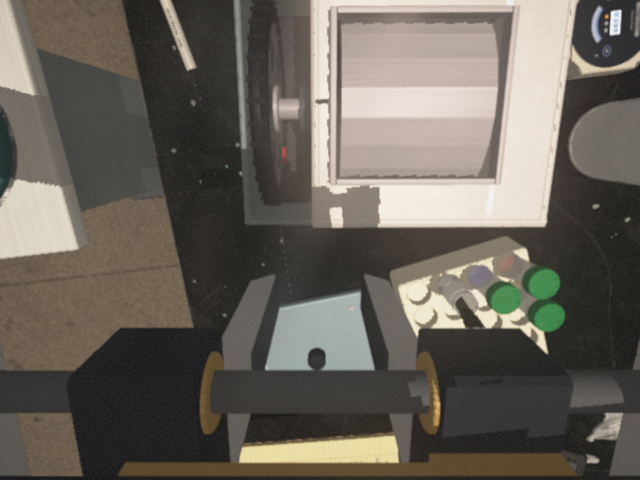

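```bash
python3 - <<'E'
from h import *
W=np.load('Ww.npy'); a=np.radians(-6.75); ex=np.array([np.cos(a),np.sin(a)]);ey=np.array([-np.sin(a),np.cos(a)])
o=np.array([.567,-.035])
D=W[...,:2]-o; X=D@ex;Y=D@ey;Z=W[...,2]
m=(X>-.15)&(X<-.1)&(Z>.12)&(Z<.21)&(abs(Y)<.12)
print('wheel n',m.sum(), 'X pct',np.percentile(X[m],[1,5,50,95,99]).round(4))
y,z=Y[m],Z[m]
for b in np.arange(-.1,.1,.01):
    k=(y>=b)&(y<b+.01)
    if k.sum()>3: print(round(b+.005,3),k.sum(),np.percentile(z[k],95).round(4),np.percentile(X[m][k],[2,98]).round(4))
m=(Z>.187)&(Z<.197)&(abs(X)<.09)&(abs(Y)<.085)
print('curb',m.sum(),np.percentile(X[m],[.5,99.5]).round(4),np.percentile(Y[m],[.5,99.5]).round(4),np.median(Z[m]))
r=cv2.minAreaRect(W[m][:,:2].astype(np.float32)); print(r)
# inner hole
m2=(Z<.18)&(abs(X)<.08)&(abs(Y)<.08); print('hole',np.percentile(X[m2],[.5,99.5]).round(4),np.percentile(Y[m2],[.5,99.5]).round(4))
m=(Z>.176)&(Z<.184)&(X>-.15)&(X<.15)&(Y>-.2)&(Y<.2); print('cab',np.percentile(X[m],[.2,99.8]).round(4),np.percentile(Y[m],[.2,99.8]).round(4))
E
```

```text
wheel n 4786 X pct [-0.1296 -0.1285 -0.1197 -0.1157 -0.1155]
-0.085 130 0.1496 [-0.1295 -0.1156]
-0.075 182 0.1628 [-0.1292 -0.1155]
-0.065 193 0.174 [-0.129  -0.1155]
-0.055 226 0.1792 [-0.1291 -0.1156]
-0.045 270 0.1852 [-0.1291 -0.1155]
-0.035 292 0.1906 [-0.1295 -0.1156]
-0.025 291 0.193 [-0.129  -0.1156]
-0.015 336 0.1952 [-0.1294 -0.1156]
-0.005 381 0.1963 [-0.1291 -0.1149]
0.005 371 0.1962 [-0.1293 -0.1154]
0.015 340 0.1957 [-0.1293 -0.1156]
0.025 324 0.1929 [-0.1291 -0.1157]
0.035 336 0.1912 [-0.1293 -0.1156]
0.045 318 0.1861 [-0.1294 -0.1157]
0.055 285 0.1807 [-0.129  -0.1157]
0.065 224 0.1749 [-0.1292 -0.1157]
0.075 201 0.1645 [-0.1294 -0.1157]
0.085 86 0.1513 [-0.1298 -0.1157]
curb 12748 [-0.0666  0.0708] [-0.0637  0.0656] 0.18917382037378838
((0.5698679089546204, -0.034337207674980164), (0.13052985072135925, 0.13861551880836487), 83.48076629638672)
hole [-0.075   0.0792] [-0.0785  0.0724]
cab [-0.1276  0.1184] [-0.102   0.0726]
```

```bash
python3 plan.py .4383 -.0802 .1418 -6.65; python3 -c "
import numpy as np
f=np.radians(np.arange(-45,46,5));r=.086/.25
print(np.c_[-r*np.diff(np.cos(f)),-r*np.diff(np.sin(f))].round(4).tolist())"
```

```text
t 6.95 pos [ 0.4827 -0.125   0.3337] jaw -6.73 q [-0.37 -0.02  1.22  0.    1.93 -0.25] w 0.0399 F [ 0.  -0.7 -0.1]
turn deg options [-8.0000e-02  1.7992e+02] share [-2.000e-04  4.998e-01]
dist mm [191.9 -49.2 -39.4] total shares (after turn) [ 0.7677 -0.197  -0.1575] min rows 5
[[-0.0203, -0.0221], [-0.0183, -0.0238], [-0.0161, -0.0253], [-0.0139, -0.0266], [-0.0115, -0.0277], [-0.009, -0.0286], [-0.0065, -0.0293], [-0.0039, -0.0298], [-0.0013, -0.03], [0.0013, -0.03], [0.0039, -0.0298], [0.0065, -0.0293], [0.009, -0.0286], [0.0115, -0.0277], [0.0139, -0.0266], [0.0161, -0.0253], [0.0183, -0.0238], [0.0203, -0.0221]]
```

>>> drive_tool:
  commands:
    - [[0,-0.0985,-0.0785,0],[0,-0.0985,-0.079,0],[0.12,0,0,0],[0.15,0,0,0],[0.15,0,0,0],[0.15,0,0,0],[0.1,0,0,0],[0.06,0,0,0],[0.037,0,0,0],[0,0,0,0],[0,0,0,0]]

```text
time: 8.05
tool_pos: [0.439, -0.0805, 0.1437]
ee_rot: [1.53, 1.57, -0.159]
wrist_force: [0.9, -1.2, 1.4]
width: 0.0395
```

>>> drive_tool:
  commands:
    - [[0,0,0,0],[0,0,0,0],[0,0,0,0],[0,0,0,0],[0,0,0,0]]
  grip: 0

```text
time: 8.55
tool_pos: [0.4388, -0.0811, 0.1435]
ee_rot: [1.501, 1.57, -0.189]
wrist_force: [0.7, 0.3, 2.3]
width: 0.014
```

>>> drive_tool:
  commands:
    - [[-0.0203,0,-0.0221,0],[-0.0183,0,-0.0238,0],[-0.0161,0,-0.0253,0],[-0.0139,0,-0.0266,0],[-0.0115,0,-0.0277,0],[-0.009,0,-0.0286,0],[-0.0065,0,-0.0293,0],[-0.0039,0,-0.0298,0],[-0.0013,0,-0.03,0],[0.0013,0,-0.03,0],[0.0039,0,-0.0298,0],[0.0065,0,-0.0293,0],[0.009,0,-0.0286,0],[0.0115,0,-0.0277,0],[0.0139,0,-0.0266,0],[0.0161,0,-0.0253,0],[0.0183,0,-0.0238,0],[0.0203,0,-0.0221,0],[0,0,0,0],[0,0,0,0]]

```text
time: 10.55
tool_pos: [0.4532, 0.0412, 0.1438]
ee_rot: [2.647, 1.568, 0.959]
wrist_force: [-0.1, 2.0, 5.6]
width: 0.014
```

>>> drive_tool:
  commands:
    - [[0,0,0,0],[0,0,0,0],[0,0,0,0],[-0.1,0,0,0],[-0.15,0,0,0],[-0.15,0,0.1,0],[-0.15,0,0.15,0],[-0.15,0,0.15,0],[0,0,0.15,0],[0,0,0,0],[0,0,0,0]]
  grip: 0.42

```text
time: 11.65
tool_pos: [0.4368, -0.0928, 0.3129]
ee_rot: [-2.278, 1.569, 2.314]
wrist_force: [0.3, 1.1, -0.8]
width: 0.0395
```

```bash
python3 -c "
from h import *
s=snap('wrist','w4.png');np.save('Ww.npy',world(s));snap('top','t4.png')"; python3 red.py wrist; python3 red.py top;  python3 red.py scene; python3 plan.py .4 0 .2 -6.65
```

```text
red [612.   97.3] 38 [ 0.814  -1.2161  0.0096] [ 0.794 -1.24  -0.007] [ 0.842 -1.197  0.025]
red [395.7  99.3] 28 [ 0.9408 -0.3594  0.0849] [ 0.925 -0.371  0.075] [ 0.953 -0.35   0.098]
red [378.  102.5] 24 [ 0.9545 -0.3016  0.0676] [ 0.929 -0.33  -0.003] [ 1.011 -0.29   0.089]
red [605.2 162.7] 249 [ 0.5598 -1.0462  0.0069] [ 0.523 -1.102 -0.013] [ 0.603 -1.005  0.024]
red [142.2 183.1] 234 [0.8763 0.5382 0.0357] [ 0.838  0.516 -0.004] [0.935 0.571 0.056]
red [290.1 217.2] 109 [0.549  0.1063 0.2067] [0.538 0.085 0.178] [0.559 0.129 0.225]
red [522.8 222.1] 18 [ 0.418  -0.6369  0.0262] [ 0.408 -0.649  0.019] [ 0.424 -0.619  0.035]
red [129.6 324.3] 86 [0.4193 0.6594 0.0042] [ 0.4    0.628 -0.009] [0.437 0.693 0.014]
red [379.4  89.1] 11 [ 0.6922 -0.9114  0.1491] [ 4.000e-01 -1.244e+00  1.000e-03] [ 0.812 -0.103  0.512]
red [417.  115.4] 125 [ 0.558  -1.0426  0.0086] [ 0.522 -1.101 -0.002] [ 0.598 -1.     0.022]
red [255.4 148.1] 14 [ 0.9695 -0.4009  0.0581] [ 0.935 -0.488  0.002] [ 1.019 -0.35   0.086]
red [244.5 154.5] 6 [ 0.9951 -0.3644  0.0427] [ 0.95  -0.404  0.018] [ 1.02  -0.301  0.086]
red [416.9 163.8] 8 [ 0.4199 -0.6368  0.0232] [ 0.412 -0.646  0.02 ] [ 0.427 -0.621  0.025]
red [280.1 224.6] 165 [0.55   0.1114 0.2075] [0.54  0.083 0.183] [0.56  0.134 0.224]
red [355.7 217.9] 15 [ 0.4296 -0.0977  0.1317] [ 0.428 -0.107  0.117] [ 0.432 -0.089  0.139]
red [ 71.  341.8] 435 [0.8693 0.5471 0.0391] [ 0.838  0.504 -0.002] [0.942 0.567 0.055]
red [198.7 470. ] 108 [0.4268 0.6418 0.0075] [ 0.417  0.624 -0.003] [0.44  0.659 0.013]
t 11.9 pos [ 0.437  -0.0914  0.3131] jaw -6.68 q [-0.33 -0.14  1.38  0.    1.9  -0.22] w 0.0394 F [-0.3  0.6  0. ]
turn deg options [-3.0000e-02  1.7997e+02] share [-1.000e-04  4.999e-01]
dist mm [113.1 -47.3 -86.5] total shares (after turn) [ 0.4523 -0.1893 -0.3459] min rows 4
```

View pics/w4.png

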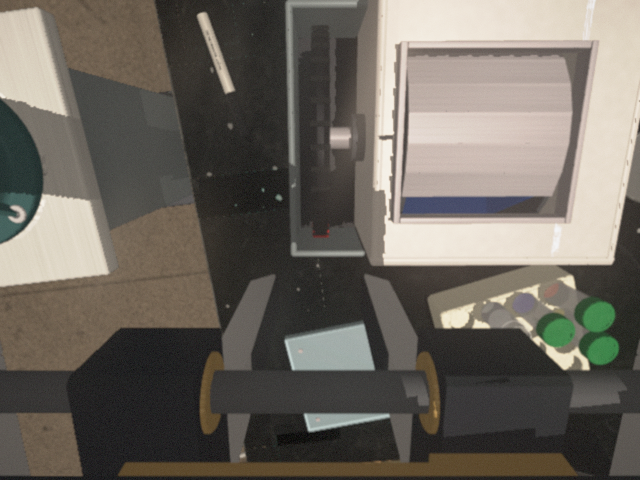

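```bash
cat > mark.py <<'E'
from h import *
a=np.radians(-6.65); ex=np.array([np.cos(a),np.sin(a)]);ey=np.array([-np.sin(a),np.cos(a)]); T=np.array([.5695,-.0343])
def mark(name):
    s=snap(name); W=world(s); p=s['pixels'].astype(int)
    D=W[...,:2]-T;X=D@ex;Y=D@ey;Z=W[...,2]
    m=(p[...,0]>1.8*p[...,1])&(p[...,0]>1.8*p[...,2])&(p[...,0]>40)&(abs(X+.125)<.02)&(abs(Y)<.12)&(Z>0)&(Z<.21)
    if m.sum()<3: print(name,'none',m.sum());return
    ang=np.degrees(np.arctan2(Y[m],Z[m]-.1)); rad=np.hypot(Y[m],Z[m]-.1)
    print(name,m.sum(),'ang toward +y: mean %.1f min %.1f max %.1f'%(np.median(ang),*np.percentile(ang,[5,95])),'rad',np.percentile(rad,[5,50,95]).round(4),'X',np.median(X[m]).round(4))
for n in('wrist','scene','top'): mark(n)
E
python3 mark.py
```

```text
wrist 26 ang toward +y: mean -65.1 min -66.0 max -56.0 rad [0.0913 0.0957 0.0961] X -0.12
scene 21 ang toward +y: mean -68.9 min -77.6 max -60.8 rad [0.0783 0.0851 0.0936] X -0.1315
top none 0
```

```bash
python3 plan.py .4396 -.0688 .1515 -6.65; python3 -c "
import numpy as np
f=np.radians(np.arange(-35,31,5));r=.086/.25
print(np.c_[-r*np.diff(np.cos(f)),-r*np.diff(np.sin(f))].round(4).tolist())"
```

```text
t 12.05 pos [ 0.4371 -0.0917  0.3135] jaw -6.7 q [-0.33 -0.14  1.38  0.    1.9  -0.22] w 0.0395 F [-0.2  0.5  0.9]
turn deg options [-5.0000e-02  1.7995e+02] share [-1.000e-04  4.999e-01]
dist mm [162.   -0.2 -23. ] total shares (after turn) [ 0.6479 -0.0007 -0.0921] min rows 4
[[-0.0161, -0.0253], [-0.0139, -0.0266], [-0.0115, -0.0277], [-0.009, -0.0286], [-0.0065, -0.0293], [-0.0039, -0.0298], [-0.0013, -0.03], [0.0013, -0.03], [0.0039, -0.0298], [0.0065, -0.0293], [0.009, -0.0286], [0.0115, -0.0277], [0.0139, -0.0266]]
```

>>> drive_tool:
  commands:
    - [[0.1,0,-0.0921,0],[0.15,0,0,0],[0.15,0,0,0],[0.13,0,0,0],[0.07,0,0,0],[0.048,0,0,0],[0,0,0,0],[0,0,0,0]]

```text
time: 12.85
tool_pos: [0.4404, -0.0696, 0.1526]
ee_rot: [1.467, 1.569, -0.222]
wrist_force: [0.2, 0.5, -0.2]
width: 0.0393
```

>>> drive_tool:
  commands:
    - [[0,0,0,0],[0,0,0,0],[0,0,0,0],[0,0,0,0],[0,0,0,0],[-0.0161,0,-0.0253,0],[-0.0139,0,-0.0266,0],[-0.0115,0,-0.0277,0],[-0.009,0,-0.0286,0],[-0.0065,0,-0.0293,0],[-0.0039,0,-0.0298,0],[-0.0013,0,-0.03,0],[0.0013,0,-0.03,0],[0.0039,0,-0.0298,0],[0.0065,0,-0.0293,0],[0.009,0,-0.0286,0],[0.0115,0,-0.0277,0],[0.0139,0,-0.0266,0],[0,0,0,0],[0,0,0,0]]
  grip: 0

```text
time: 14.85
tool_pos: [0.4509, 0.0218, 0.1567]
ee_rot: [0.758, 1.569, -0.931]
wrist_force: [-2.1, -2.3, 5.0]
width: 0.0137
```

>>> drive_tool:
  commands:
    - [[0,0,0,0],[0,0,0,0],[0,0,0,0],[-0.1,0,0,0],[-0.15,0,0,0],[-0.15,0,0.1,0],[-0.15,0,0.15,0],[-0.15,0,0.15,0],[0,0,0.15,0],[0,0,0,0],[0,0,0,0]]
  grip: 0.42

```text
time: 15.95
tool_pos: [0.4348, -0.1104, 0.3257]
ee_rot: [-2.429, 1.569, 2.163]
wrist_force: [0.7, 0.5, -0.6]
width: 0.0398
```

```bash
python3 mark.py; python3 -c "
from h import *
s=snap('wrist','w5.png')"; python3 plan.py .4396 -.0688 .1515 -6.65;
```

```text
wrist 320 ang toward +y: mean -15.5 min -19.4 max -11.9 rad [0.095  0.0962 0.0978] X -0.126
scene 41 ang toward +y: mean -17.1 min -25.4 max -10.7 rad [0.0795 0.0917 0.0975] X -0.1309
top 43 ang toward +y: mean -16.8 min -22.9 max -11.5 rad [0.0811 0.0944 0.1046] X -0.13
t 16.15 pos [ 0.4349 -0.109   0.3257] jaw -6.67 q [-0.37 -0.13  1.35  0.    1.93 -0.26] w 0.0395 F [-0.4 -0.2  0.8]
turn deg options [-2.0000e-02  1.7998e+02] share [-1.000e-04  4.999e-01]
dist mm [174.2   0.  -40.5] total shares (after turn) [ 0.697   0.     -0.1618] min rows 4
```

View pics/w5.png

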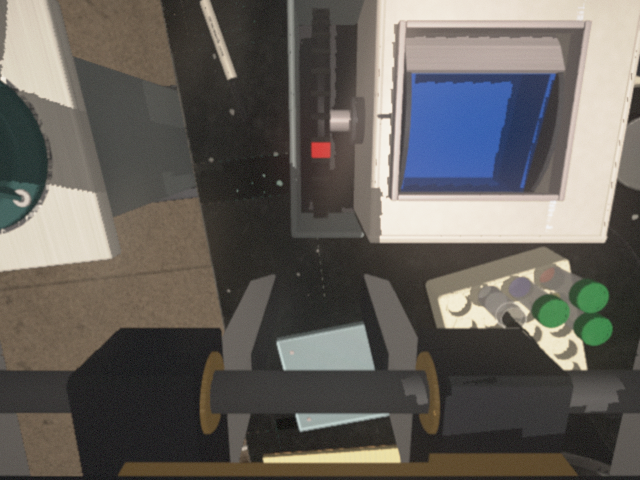

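```bash
python3 plan.py .4462 -.0124 .1667 -6.65; python3 -c "
import numpy as np
f=np.radians(np.arange(5,46,5.5));r=.086/.25
print(np.c_[-r*np.diff(np.cos(f)),-r*np.diff(np.sin(f))].round(4).tolist())"
```

```text
t 16.15 pos [ 0.4349 -0.109   0.3257] jaw -6.67 q [-0.37 -0.13  1.35  0.    1.93 -0.26] w 0.0395 F [-0.4 -0.2  0.8]
turn deg options [-2.0000e-02  1.7998e+02] share [-1.000e-04  4.999e-01]
dist mm [159.    0.  -97.2] total shares (after turn) [ 6.362e-01  1.000e-04 -3.890e-01] min rows 4
[[0.0045, -0.0327], [0.0076, -0.0321], [0.0106, -0.0313], [0.0136, -0.0301], [0.0164, -0.0287], [0.0191, -0.027], [0.0215, -0.025]]
```

>>> drive_tool:
  commands:
    - [[0,0,-0.13,0],[0,0,-0.13,0],[0,0,-0.129,0],[0.1,0,0,0],[0.15,0,0,0],[0.15,0,0,0],[0.13,0,0,0],[0.07,0,0,0],[0.036,0,0,0],[0,0,0,0],[0,0,0,0]]

```text
time: 17.25
tool_pos: [0.447, -0.0133, 0.1685]
ee_rot: [1.636, 1.569, -0.052]
wrist_force: [-0.5, 0.0, 0.1]
width: 0.0392
```

>>> drive_tool:
  commands:
    - [[0,0,0,0],[0,0,0,0],[0,0,0,0],[0,0,0,0],[0,0,0,0],[0.0045,0,-0.0327,0],[0.0076,0,-0.0321,0],[0.0106,0,-0.0313,0],[0.0136,0,-0.0301,0],[0,0,0,0],[0,0,0,0],[0,0,0,0]]
  grip: 0

```text
time: 18.45
tool_pos: [0.4504, 0.0177, 0.1596]
ee_rot: [1.091, 1.569, -0.598]
wrist_force: [-1.2, -0.5, 5.8]
width: 0.0136
```

```bash
python3 mark.py
```

```text
wrist none 0
scene 21 ang toward +y: mean -1.0 min -8.2 max 3.0 rad [0.0725 0.0901 0.0976] X -0.1317
top 5 ang toward +y: mean -2.9 min -3.3 max -0.6 rad [0.0883 0.0943 0.099 ] X -0.1313
```

>>> drive_tool:
  commands:
    - [[0,0,0,0],[0,0,0,0],[0,0,0,0],[-0.1,0,0,0],[-0.15,0,0,0],[-0.15,0,0.1,0],[-0.15,0,0.15,0],[-0.15,0,0.15,0],[0,0,0.15,0],[0,0,0,0],[0,0,0,0]]
  grip: 0.42

```text
time: 19.7
tool_pos: [0.4343, -0.1149, 0.3283]
ee_rot: [-2.326, 1.569, 2.266]
wrist_force: [-0.6, 1.1, -0.1]
width: 0.0396
```

```bash
python3 mark.py; python3 - <<'E'
from h import *
s=snap('wrist','w6.png');W=world(s);p=s['pixels'].astype(int)
from mark import T,ex,ey
m=(p[...,2]>1.6*p[...,0])&(p[...,2]>60)&(W[...,2]>.1)&(W[...,2]<.135)&(abs(W[...,0]-.57)<.1)&(abs(W[...,1]+.034)<.08)
q=W[m]; D=q[:,:2]-T; print(m.sum(),np.percentile(D@ex,[1,99]),np.percentile(D@ey,[1,99]),np.percentile(q[:,2],[5,50,95]))
A=np.c_[D@ex,D@ey,np.ones(len(D))]; print(np.linalg.lstsq(A,q[:,2],rcond=None)[0])
E
python3 plan.py .526 .395 .3 59.84
```

```text
wrist 364 ang toward +y: mean 2.8 min -0.6 max 6.3 rad [0.0946 0.0961 0.0976] X -0.1251
scene 48 ang toward +y: mean 1.2 min -6.6 max 6.2 rad [0.0754 0.094  0.0985] X -0.1299
top 50 ang toward +y: mean 1.9 min -3.9 max 7.3 rad [0.08   0.0943 0.1019] X -0.1293
wrist 372 ang toward +y: mean 2.8 min -0.7 max 6.5 rad [0.0948 0.0961 0.0972] X -0.1255
scene 48 ang toward +y: mean 0.6 min -6.2 max 6.5 rad [0.0742 0.0945 0.0987] X -0.1302
top 47 ang toward +y: mean 1.8 min -4.0 max 7.3 rad [0.0779 0.0938 0.1003] X -0.1297
12709 [-0.0408917   0.05257041] [-0.04906063  0.05236848] [0.11799566 0.1207481  0.12724229]
[ 0.02817581 -0.03137046  0.12108382]
t 20.05 pos [ 0.4345 -0.1137  0.3288] jaw -6.69 q [-0.38 -0.13  1.34  0.    1.93 -0.27] w 0.0395 F [ 0.5  0.8 -0.2]
turn deg options [-66.53 113.47] share [-0.1848  0.3152]
dist mm [  28.8  485.8 -176.4] total shares (after turn) [ 0.115   1.9431 -0.7057] min rows 11
```

View pics/w6.png

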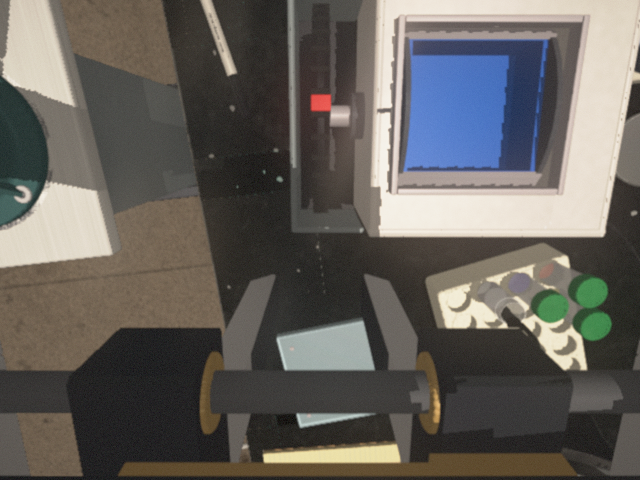

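>>> drive_tool:
  commands:
    - [[0,0,0,-0.0231],[0,0,0,-0.0231],[0,0,0,-0.0231],[0,0,0,-0.0231],[0,0,0,-0.0231],[0,0,0,-0.0231],[0,0,0,-0.0231],[0,0,0,-0.0231]]

```text
time: 20.85
tool_pos: [0.4345, -0.114, 0.329]
ee_rot: [2.099, 1.571, 1.578]
wrist_force: [0.3, -0.1, 0.1]
width: 0.0398
```

>>> drive_tool:
  commands:
    - [[0,0.15,-0.057,0],[0,0.15,-0.057,0],[0,0.15,-0.057,0],[0,0.15,-0.057,0],[0,0.15,-0.057,0],[0,0.15,-0.057,0],[0,0.15,-0.057,0],[0,0.15,-0.057,0],[0,0.15,-0.057,0],[0,0.15,-0.057,0],[0,0.15,-0.057,0],[0,0.15,-0.057,0],[0.1,0.1,0,0],[0,0,0,0],[0,0,0,0],[0,0,0,0]]

```text
time: 22.45
tool_pos: [0.526, 0.3813, 0.3054]
ee_rot: [0.897, 1.569, 0.368]
wrist_force: [0.4, 0.3, -0.1]
width: 0.0395
```

```bash
python3 -c "
from h import *
s=snap('wrist','w7.png');np.save('Ww.npy',world(s))"; python3 plan.py .526 .395 .103 59.84
python3 - <<'E'
from h import *
W=np.load('Ww.npy')
for lo,hi in((.122,.14),(.11,.14)):
    m=(W[...,2]>lo)&(W[...,2]<hi)&(W[...,0]>.47)&(W[...,0]<.58)&(W[...,1]>.34)&(W[...,1]<.45)
    n,l,st,c=cv2.connectedComponentsWithStats(m.astype(np.uint8)); i=1+np.argmax(st[1:,4]); p=W[l==i]
    r=cv2.minAreaRect(p[:,:2].astype(np.float32)); print(len(p),p[:,2].mean().round(4),np.round(r[0],4),np.round(r[1],4),round(r[2],2))
E
```

```text
t 22.5 pos [0.5261 0.3811 0.3061] jaw 59.69 q [ 0.54  0.32  0.89 -0.    1.92 -0.5 ] w 0.0394 F [0.3 0.7 0.4]
turn deg options [-1.5000e-01  1.7985e+02] share [-4.000e-04  4.996e-01]
dist mm [203.1  12.   -7.1] total shares (after turn) [ 0.8124  0.0478 -0.0284] min rows 5
706 0.1298 [0.5272 0.3983] [0.0138 0.0439] 60.55
737 0.1292 [0.5272 0.3984] [0.0141 0.044 ] 62.53
```

View pics/w7.png

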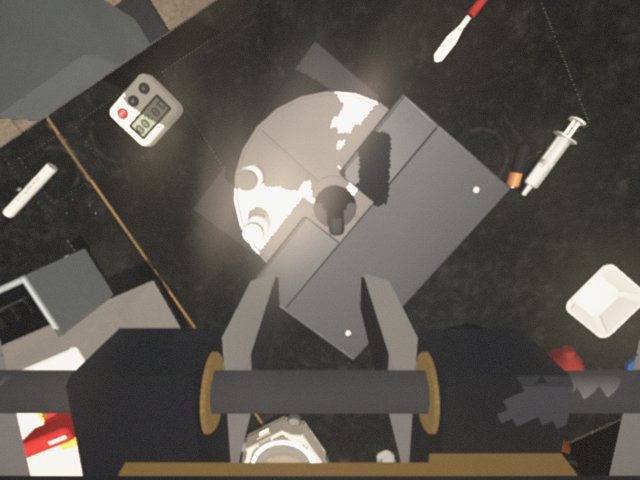

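```bash
python3 plan.py .5272 .3984 .103 61
python3 - <<'E'
from h import *
W=np.load('Ww.npy'); C=np.array([.5272,.3984])
m=(W[...,2]>.068)&(W[...,2]<.082)&(W[...,0]>.38)&(W[...,0]<.56)&(W[...,1]>.25)&(W[...,1]<.38)
n,l,st,c=cv2.connectedComponentsWithStats(m.astype(np.uint8))
for i in range(1,n):
    if st[i,4]>15:
        p=W[l==i]; (x,y),r=cv2.minEnclosingCircle(p[:,:2].astype(np.float32)); d=np.array([x,y])-C
        print(len(p),x,y,r,'rad',np.hypot(*d),'ang',np.degrees(np.arctan2(d[1],d[0]))%360)
E
```

```text
t 22.5 pos [0.5261 0.3811 0.3061] jaw 59.69 q [ 0.54  0.32  0.89 -0.    1.92 -0.5 ] w 0.0394 F [0.3 0.7 0.4]
turn deg options [ -1.31 178.69] share [-0.0036  0.4964]
dist mm [203.1  15.6  -7.4] total shares (after turn) [ 0.8124  0.0626 -0.0298] min rows 5
383 0.4613824486732483 0.3320086896419525 0.011228491552174091 rad 0.09348666297236294 ang 225.24865023534412
359 0.5122241973876953 0.3074263632297516 0.01117751281708479 rad 0.09219803279402333 ang 260.6519816924873
```

>>> drive_tool:
  commands:
    - [[0,0.0626,-0.03,-0.0036],[0.12,0,0,0],[0.15,0,0,0],[0.15,0,0,0],[0.15,0,0,0],[0.12,0,0,0],[0.07,0,0,0],[0.04,0,0,0],[0.012,0,0,0],[0,0,0,0],[0,0,0,0]]

```text
time: 23.6
tool_pos: [0.5285, 0.3997, 0.1031]
ee_rot: [1.12, 1.567, 0.615]
wrist_force: [-1.1, -0.3, -0.0]
width: 0.0394
```

>>> drive_tool:
  commands:
    - [[0,0,0,0],[0,0,0,0],[0,0,0,0],[0,0,0,0],[0,0,0,0],[0,0,0,-0.002],[0,0,0,-0.004],[0,0,0,-0.006],[0,0,0,-0.008],[0,0,0,-0.008],[0,0,0,-0.008],[0,0,0,-0.008],[0,0,0,-0.008],[0,0,0,-0.008],[0,0,0,-0.008],[0,0,0,-0.008],[0,0,0,-0.008],[0,0,0,-0.008],[0,0,0,-0.008],[0,0,0,-0.008]]
  grip: 0

```text
time: 25.6
tool_pos: [0.5271, 0.3976, 0.1023]
ee_rot: [-2.021, 1.568, -1.846]
wrist_force: [-3.5, -5.7, 6.5]
width: 0.0138
```

>>> drive_tool:
  commands:
    - [[0,0,0,-0.008],[0,0,0,-0.008],[0,0,0,-0.008],[0,0,0,-0.008],[0,0,0,-0.008],[0,0,0,-0.008],[0,0,0,-0.008],[0,0,0,-0.008],[0,0,0,-0.008],[0,0,0,-0.008],[0,0,0,-0.008],[0,0,0,-0.008],[0,0,0,-0.008],[0,0,0,-0.008],[0,0,0,-0.008],[0,0,0,-0.008],[0,0,0,-0.008],[0,0,0,-0.008],[0,0,0,-0.008],[0,0,0,-0.008]]

```text
time: 27.6
tool_pos: [0.5276, 0.3971, 0.1023]
ee_rot: [-2.804, 1.567, -1.625]
wrist_force: [-2.9, -6.4, 6.1]
width: 0.0135
```

>>> drive_tool:
  commands:
    - [[0,0,0,-0.008],[0,0,0,-0.006],[0,0,0,-0.004],[0,0,0,-0.002],[0,0,0,0],[0,0,0,0],[0,0,0,0]]

```text
time: 28.3
tool_pos: [0.5276, 0.3971, 0.1023]
ee_rot: [-2.869, 1.567, -1.566]
wrist_force: [-2.0, -5.4, 6.4]
width: 0.0139
```

```bash
python3 plan.py .5272 .3984 .103 61; python3 -c "
from h import *
s=snap('scene');c=cv2.resize(s['pixels'][260:420,140:340][:,:,::-1],None,fx=4,fy=3.7);cv2.imwrite('pics/s8.png',c)
snap('top','t8.png')"
```

```text
t 28.3 pos [0.5276 0.3971 0.1023] jaw 164.66 q [ 0.56  0.37  1.24 -0.    1.54 -2.31] w 0.0139 F [-2.  -5.4  6.4]
turn deg options [-76.34 103.66] share [-0.2121  0.2879]
dist mm [-0.7 -0.9  1. ] total shares (after turn) [-0.0029 -0.0036  0.004 ] min rows 1
```

View pics/s8.png

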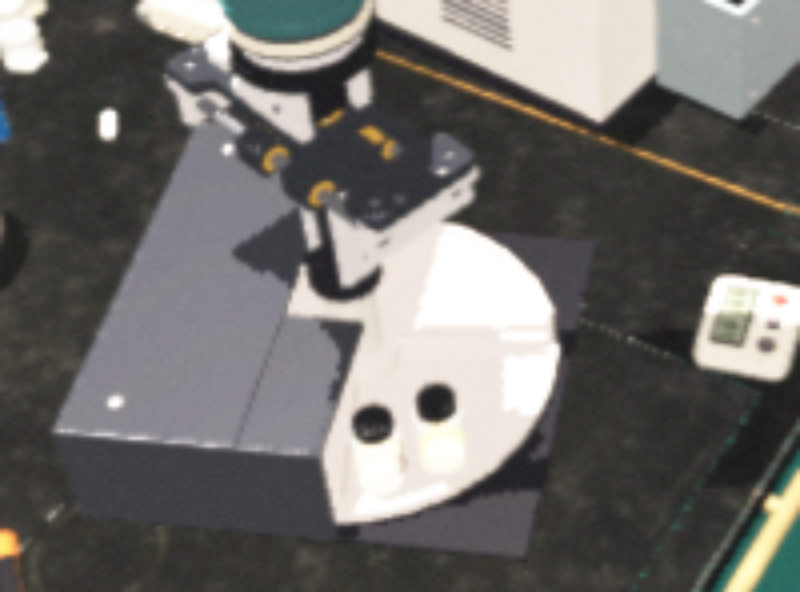

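>>> drive_tool:
  commands:
    - [[0,0,0,0],[0,0,0,0],[0,0,0,0],[-0.08,0,0,0],[-0.13,0,0,0],[0,0,0,0.0235],[0,0,0,0.0235],[0,0,0,0.0235],[0,0,0,0.0235],[0,0,0,0.0235],[0,0,0,0.0235],[0,0,0,0.0235],[0,0,0,0.0235],[0,0,0,0.0235],[0,0,0,0.0235],[0,0,0,0.0235],[0,0,0,0.0235],[0,0,0,0.0235],[0,0,0,0.0235],[0,0,0,0.0235]]
  grip: 0.42

```text
time: 30.4
tool_pos: [0.5261, 0.3997, 0.1518]
ee_rot: [-2.185, 1.567, -3.101]
wrist_force: [0.1, 1.1, -0.5]
width: 0.0399
```

>>> drive_tool:
  commands:
    - [[0,0,0,0.0235],[0,0,0,0.0235],[0,0,0,0.0235],[0,0,0,0.0235],[0,0,0,0.0235],[0,0,0,0.0235],[0,0,0,0.0065],[0,0,0,0],[0,0,0,0],[0,0,0,0]]

```text
time: 31.4
tool_pos: [0.5271, 0.3994, 0.1529]
ee_rot: [-1.236, 1.57, -3.073]
wrist_force: [0.9, -0.5, -0.7]
width: 0.0392
```

```bash
python3 plan.py .5273 .3984 .103 -15.3; python3 -c "
from h import *
s=snap('wrist','w9.png')"
```

```text
t 31.4 pos [0.5271 0.3994 0.1529] jaw -15.23 q [0.56 0.35 1.16 0.   1.63 0.83] w 0.0392 F [ 0.9 -0.5 -0.7]
turn deg options [ 7.0000e-02 -1.7993e+02] share [ 2.000e-04 -4.998e-01]
dist mm [49.9  0.5  0.9] total shares (after turn) [0.1997 0.0019 0.0035] min rows 1
```

View pics/w9.png

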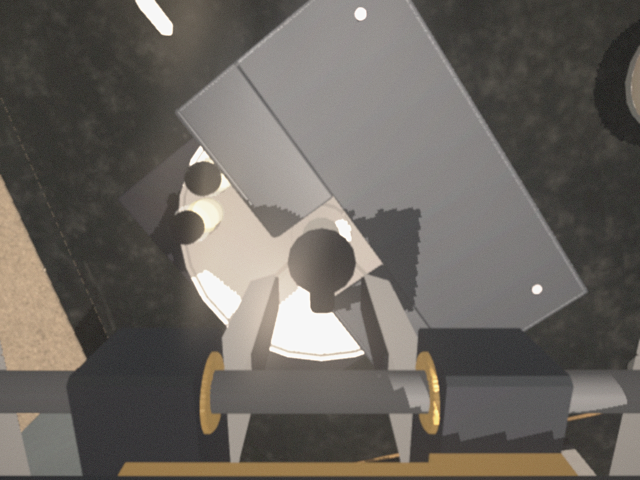

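>>> drive_tool:
  commands:
    - [[0.08,0,0,0],[0.08,0,0,0],[0.04,0,0,0],[0,0,0,0],[0,0,0,0]]

```text
time: 31.95
tool_pos: [0.5276, 0.3993, 0.1039]
ee_rot: [2.703, 1.57, 0.866]
wrist_force: [-0.7, -0.0, -0.9]
width: 0.0394
```

>>> drive_tool:
  commands:
    - [[0,0,0,0],[0,0,0,0],[0,0,0,0],[0,0,0,0],[0,0,0,0],[0,0,0,-0.002],[0,0,0,-0.004],[0,0,0,-0.006],[0,0,0,-0.008],[0,0,0,-0.008],[0,0,0,-0.008],[0,0,0,-0.008],[0,0,0,-0.008],[0,0,0,-0.008],[0,0,0,-0.008],[0,0,0,-0.008],[0,0,0,-0.008],[0,0,0,-0.008],[0,0,0,-0.005],[0,0,0,-0.003]]
  grip: 0

```text
time: 33.95
tool_pos: [0.5273, 0.399, 0.1037]
ee_rot: [-1.444, 1.57, -2.651]
wrist_force: [0.4, -1.4, 1.4]
width: 0.0138
```

>>> drive_tool:
  commands:
    - [[0,0,0,0],[0,0,0,0],[0,0,0,0],[0,0,0,0]]
  grip: 0.42

```text
time: 34.35
tool_pos: [0.5273, 0.3993, 0.1035]
ee_rot: [-2.071, 1.57, 3.003]
wrist_force: [-0.4, 0.4, -0.1]
width: 0.0385
```

>>> drive_tool:
  commands:
    - [[-0.08,0,0,0],[-0.15,0,0,0],[-0.15,0,0,0],[-0.15,0,0,0],[-0.15,0,0,0],[0,0,0,0],[0,0,0,0],[0,0,0,0]]

```text
time: 35.15
tool_pos: [0.527, 0.3989, 0.2713]
ee_rot: [-1.394, 1.567, -2.604]
wrist_force: [0.3, -0.4, -0.3]
width: 0.0398
```

```bash
cat > caps.py <<'E'
from h import *
C=np.array([.5272,.3984])
def caps(name,dump=True):
    s=snap(name,'caps.png'); W=world(s); p=s['pixels'].astype(int)
    m=(W[...,2]>.068)&(W[...,2]<.084)&(np.hypot(W[...,0]-C[0],W[...,1]-C[1])<.12)
    a=np.radians(21); m&=((W[...,:2]-C)@np.array([np.cos(a),np.sin(a)]))<-.025
    n,l,st,c=cv2.connectedComponentsWithStats(m.astype(np.uint8),connectivity=4)
    for i in range(1,n):
        if st[i,4]>15:
            q=W[l==i]; (x,y),r=cv2.minEnclosingCircle(q[:,:2].astype(np.float32)); d=np.array([x,y])-C
            print(name,c[i].round(0),len(q),'xy',round(x,4),round(y,4),'r',round(r,4),'z',np.median(q[:,2]).round(4),'rad',np.hypot(*d).round(4),'ang',(np.degrees(np.arctan2(d[1],d[0]))%360).round(1),'rgb',p[l==i].mean(0).round(0))
if __name__=='__main__':
    caps('wrist');caps('scene');caps('top')
    s=snap('wrist','wcaps.png')
E
python3 caps.py; python3 plan.py .5272 .3984 .3 21
```

```text
wrist [238. 166.] 467 xy 0.4373 0.4156 r 0.0112 z 0.0765 rad 0.0915 ang 169.2 rgb [148. 138. 123.]
wrist [225. 201.] 449 xy 0.436 0.38 r 0.0112 z 0.0764 rad 0.093 ang 191.4 rgb [165. 154. 138.]
scene [265. 350.] 77 xy 0.4356 0.3778 r 0.0119 z 0.0768 rad 0.0938 ang 192.7 rgb [82. 78. 76.]
scene [256. 362.] 84 xy 0.4365 0.4139 r 0.0126 z 0.0768 rad 0.092 ang 170.3 rgb [61. 58. 56.]
top [213. 291.] 45 xy 0.4345 0.3757 r 0.0126 z 0.075 rad 0.0954 ang 193.8 rgb [75. 70. 64.]
top [201. 294.] 45 xy 0.4337 0.4126 r 0.012 z 0.0746 rad 0.0945 ang 171.3 rgb [71. 68. 64.]
t 35.35 pos [0.527  0.3989 0.2714] jaw 20.71 q [0.56 0.35 0.93 0.   1.87 0.2 ] w 0.0394 F [-0.1  0.3  0. ]
turn deg options [ -0.29 179.71] share [-0.0008  0.4992]
dist mm [-28.6  -0.    0.5] total shares (after turn) [-0.1143 -0.      0.0019] min rows 1
```

View pics/wcaps.png

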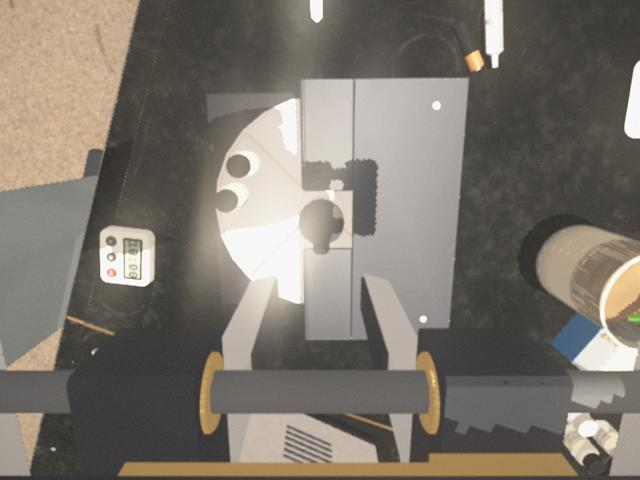

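```bash
python3 plan.py .4359 .3793 .039 11.5
```

```text
t 35.35 pos [0.527  0.3989 0.2714] jaw 20.71 q [0.56 0.35 0.93 0.   1.87 0.2 ] w 0.0394 F [-0.1  0.3  0. ]
turn deg options [   9.21 -170.79] share [ 0.0256 -0.4744]
dist mm [232.4 -93.2   1. ] total shares (after turn) [ 0.9297 -0.3728  0.004 ] min rows 6
```

>>> drive_tool:
  commands:
    - [[0,0,0,0.0128],[0,0,0,0.0128],[0,-0.124,0.004,0],[0,-0.124,0,0],[0,-0.124,0,0],[0.1,0,0,0],[0.15,0,0,0],[0.15,0,0,0],[0.1,0,0,0],[0,0,0,0],[0,0,0,0]]
  grip: 0.62

```text
time: 36.45
tool_pos: [0.4364, 0.3795, 0.1484]
ee_rot: [-1.217, 1.57, -2.587]
wrist_force: [0.2, 0.1, 0.2]
width: 0.0583
```

```bash
python3 plan.py .4359 .3793 .039 11.5; python3 caps.py
```

```text
t 36.45 pos [0.4364 0.3795 0.1484] jaw 11.5 q [0.62 0.17 1.39 0.   1.58 0.42] w 0.0583 F [0.2 0.1 0.2]
turn deg options [ -0. 180.] share [-0.   0.5]
dist mm [ 1.094e+02 -5.000e-01  1.000e-01] total shares (after turn) [ 0.4375 -0.0021  0.0005] min rows 3
wrist [333. 198.] 941 xy 0.4373 0.4157 r 0.0111 z 0.0765 rad 0.0915 ang 169.1 rgb [158. 143. 127.]
wrist [320. 250.] 899 xy 0.4359 0.3798 r 0.0113 z 0.0764 rad 0.0932 ang 191.5 rgb [128. 116. 103.]
scene [265. 351.] 80 xy 0.4354 0.379 r 0.0125 z 0.0767 rad 0.0938 ang 191.9 rgb [92. 87. 85.]
scene [256. 362.] 91 xy 0.438 0.4142 r 0.0133 z 0.0764 rad 0.0906 ang 170.0 rgb [76. 72. 69.]
```

View pics/wcaps.png

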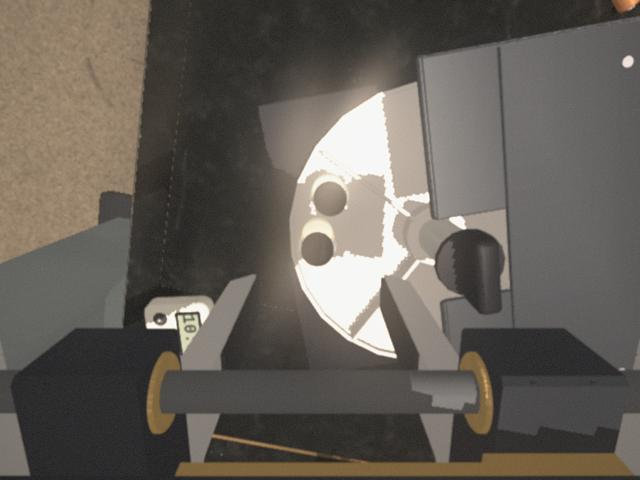

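>>> drive_tool:
  commands:
    - [[0.1,0,0,0],[0.12,0,0,0],[0.1,0,0,0],[0.07,0,0,0],[0.0475,0,0,0],[0,0,0,0],[0,0,0,0]]

```text
time: 37.35
tool_pos: [0.4374, 0.3802, 0.0405]
ee_rot: [2.029, 1.569, 0.659]
wrist_force: [-0.1, -0.0, 0.4]
width: 0.0583
```

>>> drive_tool:
  commands:
    - [[0,0,0,0],[0,0,0,0],[0,0,0,0],[0,0,0,0],[0,0,0,0],[0,0,0,0]]
  grip: 0

```text
time: 37.95
tool_pos: [0.4367, 0.3798, 0.0395]
ee_rot: [2.072, 1.57, 0.702]
wrist_force: [-0.1, -0.0, 1.8]
width: 0.0264
```

>>> drive_tool:
  commands:
    - [[-0.05,0,0,0],[-0.1,0,0,0],[-0.15,0,0,0],[-0.15,0,0,0],[-0.15,0,0,0],[-0.15,0,0,0],[-0.15,0,0,0],[-0.15,0,0,0],[-0.08,0,0,0],[0,0,0,0]]

```text
time: 38.95
tool_pos: [0.4374, 0.3803, 0.327]
ee_rot: [1.993, 1.562, 0.623]
wrist_force: [-0.7, 0.1, -0.4]
width: 0.0263
```

```bash
python3 -c "
import numpy as np
from mark import T,ex,ey
for X,Y in((0,.025),(0,-.025)): print(T+X*ex+Y*ey)"; python3 caps.py; python3 plan.py .5724 -.0095 .16 -6.65
```

```text
wrist none 0
scene 47 ang toward +y: mean 0.8 min -8.1 max 6.6 rad [0.0729 0.0944 0.0995] X -0.1296
top 48 ang toward +y: mean 2.0 min -4.4 max 7.3 rad [0.0829 0.0929 0.0992] X -0.1291
[ 0.5723951 -0.0094682]
[ 0.5666049 -0.0591318]
wrist [328. 174.] 343 xy 0.437 0.4157 r 0.0111 z 0.0766 rad 0.0918 ang 169.2 rgb [149. 134. 117.]
scene [256. 362.] 85 xy 0.4374 0.4133 r 0.0119 z 0.0767 rad 0.0911 ang 170.6 rgb [85. 81. 79.]
top [201. 294.] 43 xy 0.4345 0.4134 r 0.0115 z 0.0757 rad 0.094 ang 170.8 rgb [93. 88. 83.]
t 39.3 pos [0.4361 0.3793 0.3197] jaw 11.5 q [0.62 0.16 1.06 0.   1.92 0.42] w 0.0266 F [ 0.   0.9 -0.6]
turn deg options [  18.15 -161.85] share [ 0.0504 -0.4496]
dist mm [159.7 180.4 370.4] total shares (after turn) [0.6388 0.7215 1.4817] min rows 9
```

View pics/wcaps.png

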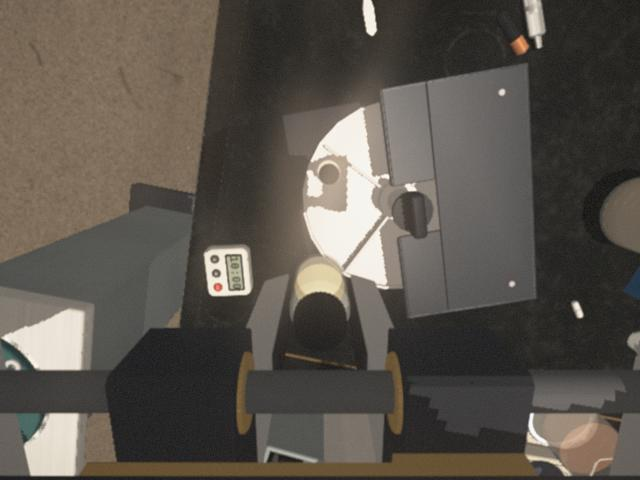

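>>> drive_tool:
  commands:
    - [[0,0,0,0.0168],[0,0,0,0.0168],[0,0,0,0.0168],[0,0.04,0.08,0],[0,0.0656,0.1347,0],[0,0.0656,0.1347,0],[0,0.0656,0.1347,0],[0,0.0656,0.1347,0],[0,0.0656,0.1347,0],[0,0.0656,0.1347,0],[0,0.0656,0.1347,0],[0,0.0656,0.1347,0],[0,0.0656,0.1347,0],[0,0.0656,0.1347,0],[0,0.0255,0.0547,0],[0,0,0,0],[0,0,0,0],[0,0,0,0]]

```text
time: 41.1
tool_pos: [0.5725, -0.0076, 0.3219]
ee_rot: [3.062, 1.57, 1.377]
wrist_force: [-0.5, -0.3, -0.3]
width: 0.0264
```

```bash
python3 plan.py .5724 -.0095 .15 -6.65; python3 -c "
from h import *
s=snap('wrist','w11.png')"
```

```text
t 41.1 pos [ 0.5725 -0.0076  0.3219] jaw -6.53 q [-0.11  0.15  1.08  0.    1.92  0.  ] w 0.0264 F [-0.5 -0.3 -0.3]
turn deg options [ 1.2000e-01 -1.7988e+02] share [ 3.000e-04 -4.997e-01]
dist mm [1.719e+02 1.000e-01 1.900e+00] total shares (after turn) [6.876e-01 4.000e-04 7.800e-03] min rows 4
```

View pics/w11.png

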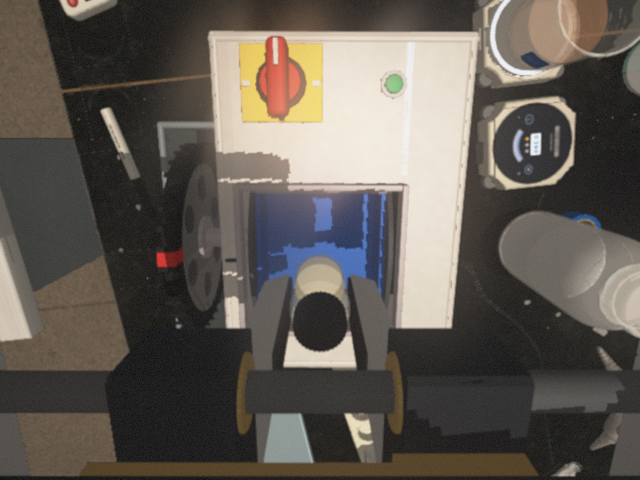

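>>> drive_tool:
  commands:
    - [[0.1,0,0.004,0],[0.15,0,0,0],[0.15,0,0,0],[0.12,0,0,0],[0.08,0,0,0],[0.05,0,0,0],[0.03,0,0,0],[0.01,0,0,0],[0,0,0,0],[0,0,0,0]]

```text
time: 42.15
tool_pos: [0.5735, -0.0102, 0.1506]
ee_rot: [1.615, 1.568, -0.071]
wrist_force: [0.1, 0.4, -0.4]
width: 0.0264
```

>>> drive_tool:
  commands:
    - [[0,0,0,0],[0,0,0,0],[0,0,0,0],[0,0,0,0],[-0.06,0,0,0],[-0.1,0,0,0],[-0.15,0,0,0],[-0.15,0,0,0],[-0.15,0,0,0],[-0.07,0,0,0],[0,0,0,0],[0,0,0,0]]
  grip: 0.5

```text
time: 43.35
tool_pos: [0.5728, -0.0102, 0.3195]
ee_rot: [1.636, 1.57, -0.051]
wrist_force: [-0.0, -0.7, -0.7]
width: 0.0469
```

```bash
python3 plan.py .437 .4154 .32 -10.8; python3 mark.py; python3 -c "
from h import *
s=snap('wrist','w12.png')"
```

```text
t 43.35 pos [ 0.5728 -0.0102  0.3195] jaw -6.65 q [-0.12  0.15  1.08  0.    1.91 -0.  ] w 0.0469 F [-0.  -0.7 -0.7]
turn deg options [   4.15 -175.85] share [ 0.0115 -0.4885]
dist mm [  -0.5 -213.1 -392.6] total shares (after turn) [-0.0022 -0.8525 -1.5704] min rows 9
wrist 416 ang toward +y: mean 3.0 min -1.0 max 6.4 rad [0.0813 0.0957 0.0973] X -0.1218
scene 41 ang toward +y: mean 1.4 min -6.9 max 5.5 rad [0.0729 0.0932 0.0987] X -0.1312
top none 0
```

View pics/w12.png

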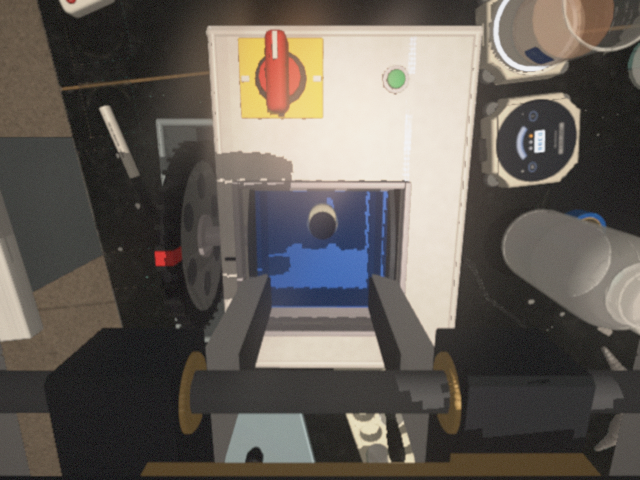

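>>> drive_tool:
  commands:
    - [[0,0,0,0.0115],[0,-0.0775,-0.1428,0],[0,-0.0775,-0.1428,0],[0,-0.0775,-0.1428,0],[0,-0.0775,-0.1428,0],[0,-0.0775,-0.1428,0],[0,-0.0775,-0.1428,0],[0,-0.0775,-0.1428,0],[0,-0.0775,-0.1428,0],[0,-0.0775,-0.1428,0],[0,-0.0775,-0.1428,0],[0,-0.0775,-0.1428,0],[0.1,0,0,0],[0.18,0,0,0],[0.18,0,0,0],[0.16,0,0,0],[0.1,0,0,0],[0,0,0,0],[0,0,0,0],[0,0,0,0]]
  grip: 0.62

```text
time: 45.55
tool_pos: [0.4379, 0.4162, 0.1416]
ee_rot: [2.45, 1.567, 0.691]
wrist_force: [0.7, -0.3, 0.1]
width: 0.058
```

```bash
python3 plan.py .4371 .4156 .039 -10.8; python3 caps.py
```

```text
t 45.55 pos [0.4379 0.4162 0.1416] jaw -10.79 q [0.67 0.22 1.34 0.   1.57 0.85] w 0.058 F [ 0.7 -0.3  0.1]
turn deg options [ 1.0000e-02 -1.7999e+02] share [ 0.  -0.5]
dist mm [102.6  -0.6   0.8] total shares (after turn) [ 0.4102 -0.0026  0.0031] min rows 3
wrist [320. 254.] 938 xy 0.4373 0.4156 r 0.011 z 0.0765 rad 0.0916 ang 169.2 rgb [148. 136. 123.]
scene [256. 362.] 87 xy 0.4364 0.4133 r 0.0122 z 0.0767 rad 0.092 ang 170.7 rgb [84. 80. 78.]
```

>>> drive_tool:
  commands:
    - [[0.1,-0.002,0.002,0],[0.12,0,0,0],[0.09,0,0,0],[0.06,0,0,0],[0.04,0,0,0],[0,0,0,0],[0,0,0,0]]

```text
time: 46.45
tool_pos: [0.4369, 0.4156, 0.0378]
ee_rot: [2.453, 1.569, 0.694]
wrist_force: [-0.6, 0.4, 0.6]
width: 0.0586
```

>>> drive_tool:
  commands:
    - [[0,0,0,0],[0,0,0,0],[0,0,0,0],[0,0,0,0],[0,0,0,0],[0,0,0,0]]
  grip: 0

```text
time: 47.05
tool_pos: [0.4365, 0.4152, 0.037]
ee_rot: [2.4, 1.57, 0.641]
wrist_force: [0.9, 0.5, 2.2]
width: 0.0263
```

>>> drive_tool:
  commands:
    - [[-0.05,0,0,0],[-0.1,0,0,0],[-0.15,0,0,0],[-0.15,0,0,0],[-0.15,0,0,0],[-0.15,0,0,0],[-0.15,0,0,0],[-0.15,0,0,0],[-0.08,0,0,0],[0,0,0,0],[0,0,0,0],[0,0,0,0]]

```text
time: 48.25
tool_pos: [0.4358, 0.4147, 0.3169]
ee_rot: [-0.721, 1.567, -2.48]
wrist_force: [0.5, -0.5, -1.0]
width: 0.0269
```

```bash
python3 plan.py .5666 -.0591 .15 -6.65; python3 -c "
from h import *
s=snap('wrist','w13.png')"
```

```text
t 48.25 pos [0.4358 0.4147 0.3169] jaw -10.79 q [0.67 0.22 1.01 0.   1.92 0.85] w 0.0269 F [ 0.5 -0.5 -1. ]
turn deg options [ -4.14 175.86] share [-0.0115  0.4885]
dist mm [166.9 184.8 455.4] total shares (after turn) [0.6677 0.739  1.8217] min rows 11
```

View pics/w13.png

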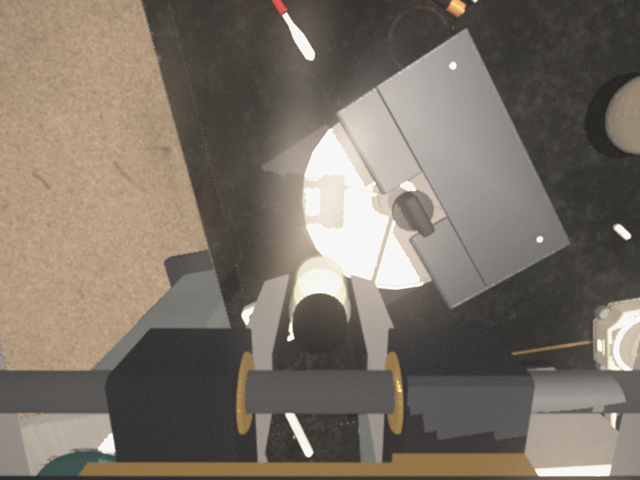

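>>> drive_tool:
  commands:
    - [[0,0,0,-0.0115],[0,0.03,0.07,0],[0,0.0568,0.14,0],[0,0.0568,0.14,0],[0,0.0568,0.14,0],[0,0.0568,0.14,0],[0,0.0568,0.14,0],[0,0.0568,0.14,0],[0,0.0568,0.14,0],[0,0.0568,0.14,0],[0,0.0568,0.14,0],[0,0.0568,0.14,0],[0,0.0568,0.14,0],[0,0.0568,0.14,0],[0,0.027,0.0717,0],[0,0,0,0],[0,0,0,0],[0,0,0,0]]

```text
time: 50.1
tool_pos: [0.5665, -0.058, 0.3191]
ee_rot: [-2.458, 1.57, 2.139]
wrist_force: [-1.0, -0.7, -0.2]
width: 0.0265
```

```bash
python3 plan.py .5666 -.0591 .148 -6.65; python3 -c "
from h import *
s=snap('wrist','w14.png')"
```

```text
t 50.1 pos [ 0.5665 -0.058   0.3191] jaw -6.62 q [-0.2   0.14  1.09  0.    1.91 -0.09] w 0.0265 F [-1.  -0.7 -0.2]
turn deg options [ 3.0000e-02 -1.7997e+02] share [ 1.000e-04 -4.999e-01]
dist mm [171.1   0.3   1.1] total shares (after turn) [0.6844 0.001  0.0045] min rows 4
```

View pics/w14.png

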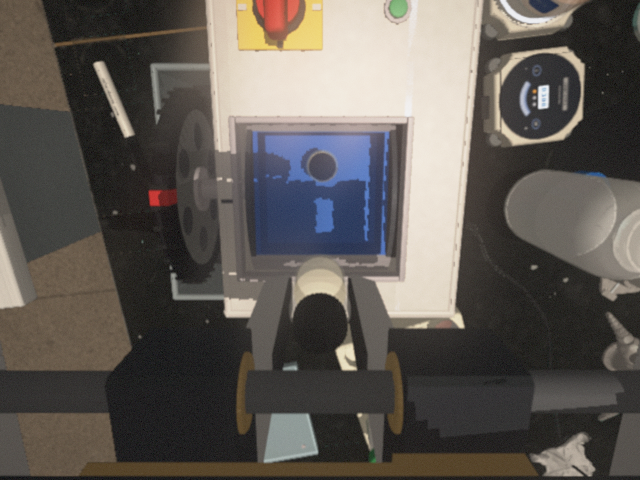

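>>> drive_tool:
  commands:
    - [[0.1,0,0.002,0],[0.15,0,0,0],[0.15,0,0,0],[0.12,0,0,0],[0.08,0,0,0],[0.05,0,0,0],[0.025,0,0,0],[0.009,0,0,0],[0,0,0,0],[0,0,0,0]]

```text
time: 51.15
tool_pos: [0.5677, -0.0592, 0.1497]
ee_rot: [1.514, 1.568, -0.172]
wrist_force: [0.4, -0.9, -0.5]
width: 0.0262
```

>>> drive_tool:
  commands:
    - [[0,0,0,0],[0,0,0,0],[0,0,0,0],[0,0,0,0],[-0.06,0,0,0],[-0.1,0,0,0],[-0.15,0,0,0],[-0.15,0,0,0],[-0.15,0,0,0],[-0.07,0,0,0],[0,0,0,0],[0,0,0,0]]
  grip: 0.5

```text
time: 52.35
tool_pos: [0.567, -0.0592, 0.3184]
ee_rot: [1.593, 1.57, -0.093]
wrist_force: [0.3, 0.0, 0.7]
width: 0.0469
```

>>> drive_tool:
  commands:
    - [[0,-0.03,0.12,0],[0,-0.03,0.12,0],[0,-0.03,0.12,0],[0,-0.03,0.12,0],[0,-0.03,0.12,0],[0,0,0,0],[0,0,0,0]]

```text
time: 53.05
tool_pos: [0.5117, -0.2037, 0.3162]
ee_rot: [-2.136, 1.567, 2.459]
wrist_force: [0.3, 0.5, 0.4]
width: 0.0472
```

```bash
python3 mark.py; python3 -c "
from h import *
s=snap('wrist','w15.png');W=world(s);np.save('Ww.npy',W)
from mark import T,ex,ey
m=(W[...,2]>.165)&(W[...,2]<.19)
D=W[...,:2]-T;X=D@ex;Y=D@ey
m&=(abs(X)<.048)&(abs(Y)<.05)
n,l,st,c=cv2.connectedComponentsWithStats(m.astype(np.uint8))
for i in range(1,n):
  if st[i,4]>30: print(c[i],st[i,4],X[l==i].mean(),Y[l==i].mean(),np.median(W[l==i][:,2]))
"; python3 plan.py .449 -.339 .3
```

```text
wrist none 0
scene 47 ang toward +y: mean 1.3 min -6.7 max 5.9 rad [0.0738 0.0941 0.0986] X -0.1289
top 49 ang toward +y: mean 2.0 min -3.8 max 7.3 rad [0.08   0.094  0.1015] X -0.1281
wrist none 0
scene 47 ang toward +y: mean 1.2 min -4.3 max 6.7 rad [0.0744 0.0944 0.0988] X -0.1297
top 48 ang toward +y: mean 2.2 min -3.1 max 7.4 rad [0.0816 0.0939 0.1008] X -0.1286
[370.89660877  29.83705542] 1209 -0.0007772502282398003 -0.024457124712652004 0.18309894290001186
[369.54618474  68.49799197] 249 0.00011299057567053801 -0.049235884052321814 0.171014342129825
t 53.4 pos [ 0.5127 -0.203   0.3182] jaw -6.56 q [-0.48  0.1   1.14  0.    1.91 -0.37] w 0.0475 F [-0.2 -0.9  0.5]
dist mm [ 18.2 -47.7 142.4] total shares (after turn) [ 0.0726 -0.1908  0.5697] min rows 4
```

View pics/w15.png

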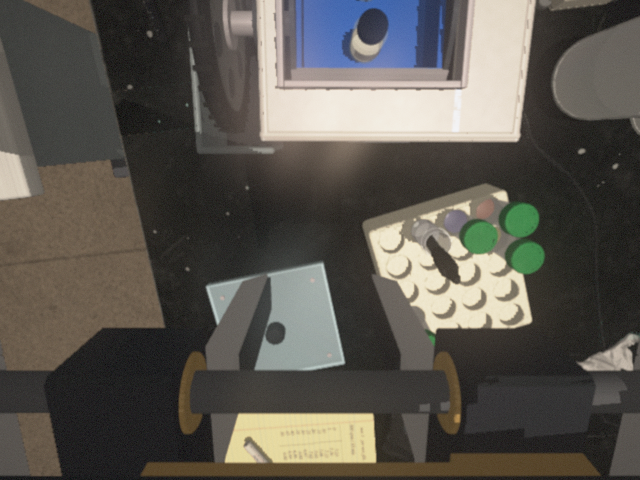

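>>> drive_tool:
  commands:
    - [[0,-0.04,0.15,0],[0,-0.04,0.15,0],[0,-0.04,0.15,0],[0,-0.04,0.15,0],[0,-0.04,0.15,0],[0,-0.04,0.15,0],[0,0,0,0],[0,0,0,0]]

```text
time: 54.2
tool_pos: [0.4267, -0.4205, 0.3177]
ee_rot: [-2.944, 1.57, 1.652]
wrist_force: [-0.3, 0.5, -0.0]
width: 0.0472
```

```bash
cat > cov.py <<'E'
from h import *
def cover(name):
    s=snap(name,'cov_%s.png'%name); W=world(s)
    m=(W[...,2]>.009)&(W[...,2]<.035)&(W[...,0]>.33)&(W[...,0]<.56)&(W[...,1]>-.47)&(W[...,1]<-.2)
    m=cv2.morphologyEx(m.astype(np.uint8),cv2.MORPH_OPEN,np.ones((3,3)))
    n,l,st,c=cv2.connectedComponentsWithStats(m); i=1+np.argmax(st[1:,4]); p=W[l==i]
    r=cv2.minAreaRect(p[:,:2].astype(np.float32)); print(name,'plate',len(p),p[:,2].mean().round(4),np.round(r[0],4),np.round(r[1],4),round(r[2],2)); print(cv2.boxPoints(r).round(4).tolist())
    C=np.array(r[0]); p=s['pixels'].astype(int)
    m=(p.sum(-1)<150)&(np.hypot(W[...,0]-C[0],W[...,1]-C[1])<.04)&(W[...,2]>.03)
    if m.sum()>20:
        q=W[m]; (x,y),r=cv2.minEnclosingCircle(q[q[:,2]>.038][:,:2].astype(np.float32)); print(' knob',m.sum(),round(x,4),round(y,4),round(r,4),q[:,2].max().round(4))
cover('wrist');cover('scene');cover('top')
E
python3 cov.py; python3 plan.py .449 -.339 .3
```

```text
wrist plate 16166 0.0147 [ 0.4354 -0.365 ] [0.1564 0.1484] 5.27
[[0.3508000075817108, -0.29829999804496765], [0.3643999993801117, -0.44600000977516174], [0.5200999975204468, -0.4316999912261963], [0.5065000057220459, -0.2838999927043915]]
 knob 8873 0.4328 -0.3866 0.0336 0.4507
scene plate 1233 0.0155 [ 0.4339 -0.3658] [0.1601 0.1621] 4.62
[[0.3476000130176544, -0.2913999855518341], [0.36059999465942383, -0.453000009059906], [0.5202999711036682, -0.4401000142097473], [0.5072000026702881, -0.2784999907016754]]
 knob 264 0.4338 -0.3659 0.0399 0.6399
top plate 139 0.0158 [ 0.4923 -0.3098] [0.0387 0.0725] 40.63
[[0.45410001277923584, -0.29490000009536743], [0.5012000203132629, -0.3499000072479248], [0.5306000113487244, -0.3246999979019165], [0.48339998722076416, -0.26969999074935913]]
t 54.35 pos [ 0.4275 -0.4191  0.3186] jaw -6.53 q [-0.87  0.21  1.01  0.    1.92 -0.76] w 0.0469 F [ 1.   0.3 -0.5]
dist mm [ 18.6  12.2 -82.1] total shares (after turn) [ 0.0744  0.0489 -0.3282] min rows 2
```

View pics/cov_wrist.png

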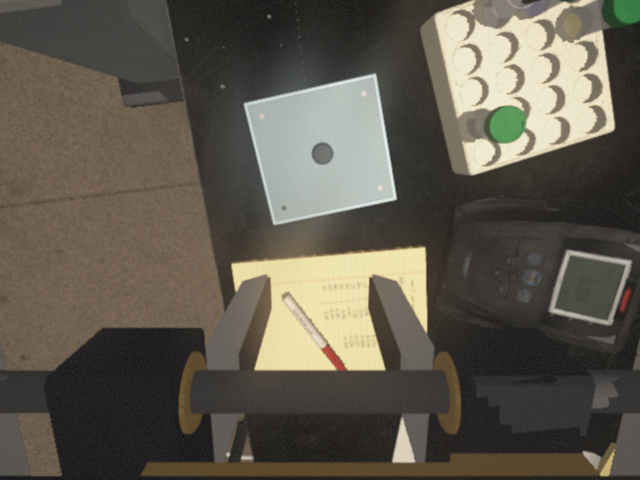

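```bash
python3 - <<'E'
from h import *
s=snap('wrist');W=world(s); q=W[140:168,308:337].reshape(-1,3); q=q[q[:,2]>.036]; print(len(q),cv2.minEnclosingCircle(q[:,:2].astype(np.float32)),np.median(q[:,2]))
E
python3 plan.py .4354 -.365 .021 5.27
```

```text
379 ((0.43539491295814514, -0.3650869131088257), 0.012456799857318401) 0.04322567361452735
t 54.4 pos [ 0.4275 -0.4191  0.3187] jaw -6.52 q [-0.87  0.21  1.01  0.    1.92 -0.76] w 0.0471 F [-0.5 -0.2 -0.5]
turn deg options [-11.79 168.21] share [-0.0328  0.4672]
dist mm [297.7  12.8 -53.1] total shares (after turn) [ 1.1907  0.0513 -0.2125] min rows 7
```

>>> drive_tool:
  commands:
    - [[0,0,0,-0.0164],[0,0,0,-0.0164],[0,0.0257,-0.1063,0],[0,0.0257,-0.1063,0],[0.12,0,0,0],[0.18,0,0,0],[0.18,0,0,0],[0.18,0,0,0],[0.18,0,0,0],[0.14,0,0,0],[0.09,0,0,0],[0.06,0,0,0],[0.03,0,0,0],[0.03,0,0,0],[0,0,0,0],[0,0,0,0]]

```text
time: 56.0
tool_pos: [0.4354, -0.3668, 0.0218]
ee_rot: [0.73, 1.569, -0.75]
wrist_force: [-0.2, -0.6, 0.6]
width: 0.0474
```

```bash
python3 plan.py .4354 -.365 .021 5.27; python3 -c "
from h import *
s=snap('wrist','w17.png')"
```

```text
t 56.0 pos [ 0.4354 -0.3668  0.0218] jaw 5.17 q [-0.8   0.23  1.58  0.    1.33 -0.89] w 0.0474 F [-0.2 -0.6  0.6]
turn deg options [-1.000e-01  1.799e+02] share [-3.000e-04  4.997e-01]
dist mm [ 0.8  0.2 -1.8] total shares (after turn) [ 0.0034  0.0007 -0.0072] min rows 1
```

View pics/w17.png

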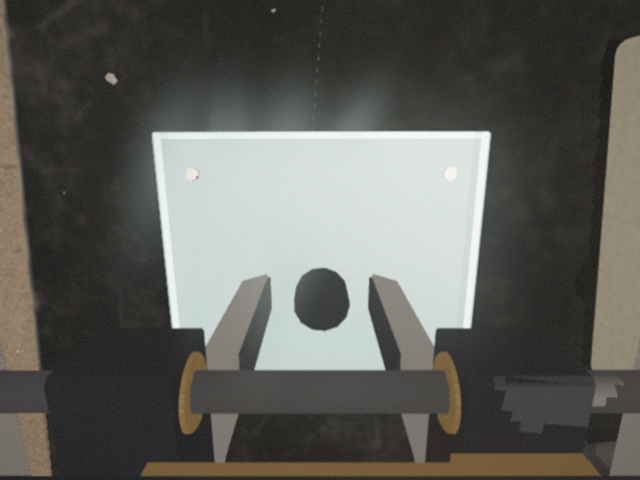

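>>> drive_tool:
  commands:
    - [[0,0,-0.005,0],[0,0,0,0],[0,0,0,0],[0,0,0,0],[0,0,0,0],[0,0,0,0]]
  grip: 0

```text
time: 56.65
tool_pos: [0.435, -0.3652, 0.0211]
ee_rot: [1.067, 1.57, -0.414]
wrist_force: [0.9, 0.6, 2.3]
width: 0.0235
```

>>> drive_tool:
  commands:
    - [[-0.04,0,0,0],[-0.08,0,0,0],[-0.12,0,0,0],[-0.15,0,0,0],[-0.15,0,0,0],[-0.15,0,0,0],[-0.15,0,0,0],[-0.15,0,0,0],[-0.1,0,0,0],[-0.05,0,0,0],[0,0,0,0],[0,0,0,0]]

```text
time: 57.85
tool_pos: [0.4343, -0.3648, 0.304]
ee_rot: [-2.446, 1.568, 2.356]
wrist_force: [-0.2, 0.2, -1.8]
width: 0.0241
```

```bash
python3 plan.py .5695 -.0343 .3 -6.65; python3 -c "
from h import *
s=snap('wrist','w18.png')"
```

```text
t 57.85 pos [ 0.4343 -0.3648  0.304 ] jaw 5.15 q [-0.8   0.13  1.13 -0.    1.88 -0.89] w 0.0241 F [-0.2  0.2 -1.8]
turn deg options [  11.8 -168.2] share [ 0.0328 -0.4672]
dist mm [   4.    96.1 -343.9] total shares (after turn) [ 0.0162  0.3843 -1.3756] min rows 8
```

View pics/w18.png

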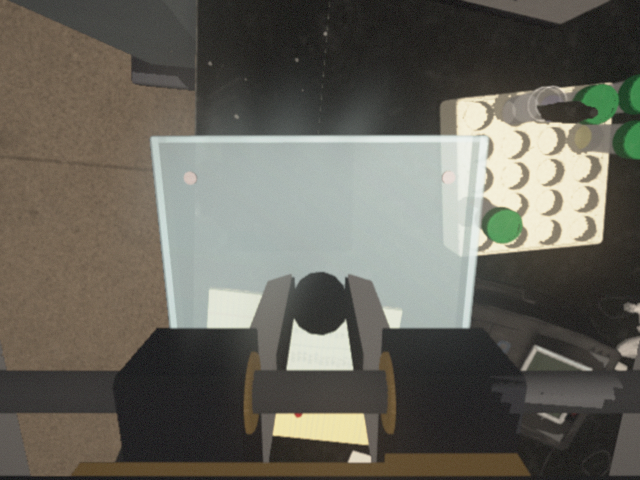

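>>> drive_tool:
  commands:
    - [[0,0,0,0.006],[0,0,0,0.01],[0,0,0,0.01],[0,0,0,0.0068],[0,0.015,-0.055,0],[0,0.03,-0.11,0],[0,0.0343,-0.122,0],[0,0.0343,-0.122,0],[0,0.0343,-0.122,0],[0,0.0343,-0.122,0],[0,0.0343,-0.122,0],[0,0.0343,-0.122,0],[0,0.0343,-0.122,0],[0,0.0343,-0.122,0],[0,0.035,-0.1246,0],[0,0.02,-0.075,0],[0,0.01,-0.035,0],[0,0,0,0],[0,0,0,0]]

```text
time: 59.8
tool_pos: [0.5694, -0.0348, 0.3052]
ee_rot: [-1.229, 1.57, -2.916]
wrist_force: [0.3, -0.3, -1.1]
width: 0.0238
```

```bash
python3 - <<'E'
from h import *
from mark import T,ex,ey
s=snap('wrist','w19.png');W=world(s)
D=W[...,:2]-T;X=D@ex;Y=D@ey
m=(W[...,2]>.27)&(W[...,2]<.305)&(np.hypot(X,Y)<.13)
for Yr in((.02,.03),(.03,.04),(.04,.05),(.05,.06)):
    k=m&(Y>Yr[0])&(Y<Yr[1]); print(Yr,k.sum(),np.percentile(X[k],[.5,99.5]).round(4),np.median(W[k][:,2]).round(4))
for Xr in((-.05,-.03),(-.03,-.01),(-.01,.01),(.01,.03),(.03,.05)):
    k=m&(X>Xr[0])&(X<Xr[1]); print(Xr,k.sum(),np.percentile(Y[k],99.5).round(4))
E
python3 plan.py .5695 -.0343 .203 -6.65
```

```text
wrist 225 ang toward +y: mean 2.9 min -0.7 max 6.1 rad [0.0948 0.0961 0.0973] X -0.1273
scene 44 ang toward +y: mean 1.3 min -7.1 max 5.8 rad [0.0756 0.0942 0.0985] X -0.1305
top none 0
(0.02, 0.03) 6359 [-0.0773  0.0762] 0.2993
(0.03, 0.04) 6638 [-0.0773  0.0761] 0.2992
(0.04, 0.05) 6939 [-0.0774  0.0762] 0.2993
(0.05, 0.06) 7125 [-0.0774  0.0761] 0.2993
(-0.05, -0.03) 7734 0.0726
(-0.03, -0.01) 6623 0.0726
(-0.01, 0.01) 7258 0.0725
(0.01, 0.03) 6570 0.0725
(0.03, 0.05) 7767 0.0725
t 60.0 pos [ 0.5696 -0.0355  0.3058] jaw -6.73 q [-0.16  0.14  1.12 -0.    1.89 -0.04] w 0.0241 F [-0.  -0.5 -0.7]
turn deg options [-8.0000e-02  1.7992e+02] share [-2.000e-04  4.998e-01]
dist mm [102.8  -0.2  -1.2] total shares (after turn) [ 0.4111 -0.0009 -0.0048] min rows 3
```

View pics/w19.png

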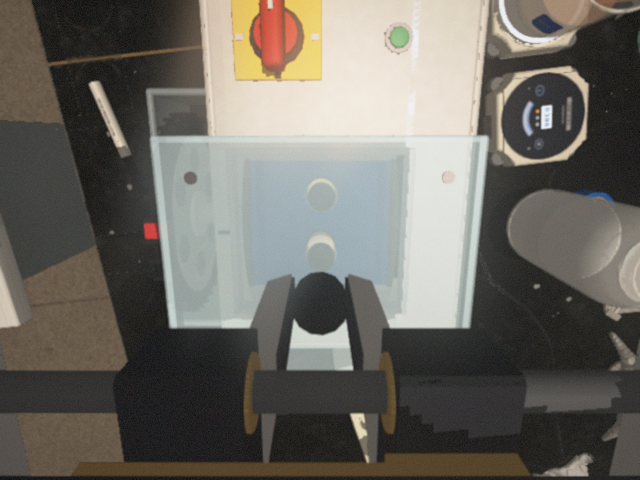

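>>> drive_tool:
  commands:
    - [[0.03,0.002,-0.0055,0],[0.08,0,0,0],[0.1,0,0,0],[0.08,0,0,0],[0.04,0,0,0],[0.03,0,0,0],[0.02,0,0,0],[0.01,0,0,0],[0.01,0,0,0],[0.008,0,0,0],[0,0,0,0],[0,0,0,0]]

```text
time: 61.2
tool_pos: [0.5707, -0.0332, 0.204]
ee_rot: [1.662, 1.57, -0.025]
wrist_force: [-0.4, -0.0, -0.7]
width: 0.0242
```

```bash
python3 plan.py .5695 -.0343 .203 -6.65; python3 -c "
from h import *
s=snap('wrist','w20.png')"
```

```text
t 61.2 pos [ 0.5707 -0.0332  0.204 ] jaw -6.65 q [-0.16  0.14  1.32  0.    1.68 -0.04] w 0.0242 F [-0.4 -0.  -0.7]
turn deg options [   0. -180.] share [ 0.  -0.5]
dist mm [ 1.  -1.   1.2] total shares (after turn) [ 0.0041 -0.0042  0.0048] min rows 1
```

View pics/w20.png

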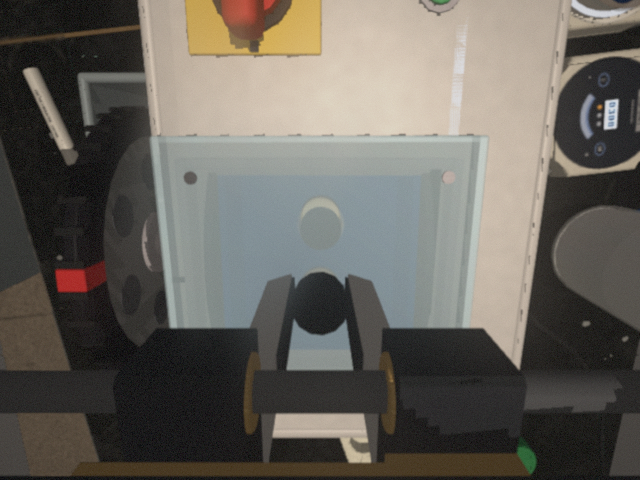

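>>> drive_tool:
  commands:
    - [[0.005,0,0,0],[0.003,0,0,0],[0,0,0,0],[0,0,0,0]]

```text
time: 61.65
tool_pos: [0.5708, -0.0332, 0.2031]
ee_rot: [1.581, 1.569, -0.105]
wrist_force: [-1.8, -0.1, 5.5]
width: 0.0237
```

>>> drive_tool:
  commands:
    - [[0,0,0,0],[0,0,0,0],[0,0,0,0],[0,0,0,0],[-0.05,0,0,0],[-0.1,0,0,0],[-0.15,0,0,0],[-0.15,0,0,0],[-0.1,0,0,0],[0,0,0,0],[0,0,0,0]]
  grip: 0.5

```text
time: 62.75
tool_pos: [0.5707, -0.0333, 0.3394]
ee_rot: [1.602, 1.57, -0.085]
wrist_force: [-0.4, -0.3, -0.3]
width: 0.0472
```

>>> drive_tool:
  commands:
    - [[0,-0.02,0.15,0],[0,-0.02,0.15,0],[0,-0.02,0.1,0],[0,0,0,0],[0,0,0,0]]

```text
time: 63.25
tool_pos: [0.5435, -0.1307, 0.337]
ee_rot: [-1.986, 1.567, 2.61]
wrist_force: [0.6, 1.0, 1.3]
width: 0.0469
```

```bash
cat > seat.py <<'E'
from h import *
from mark import T,ex,ey
s=snap('wrist','seat.png');W=world(s)
D=W[...,:2]-T;X=D@ex;Y=D@ey;Z=W[...,2]
m=(Z>.1885)&(Z<.205)&(abs(X)<.085)&(abs(Y)<.085)
m=cv2.morphologyEx(m.astype(np.uint8),cv2.MORPH_OPEN,np.ones((3,3)))
n,l,st,c=cv2.connectedComponentsWithStats(m); i=1+np.argmax(st[1:,4]); p=W[l==i]
r=cv2.minAreaRect(np.c_[X[l==i],Y[l==i]].astype(np.float32)); print('cover in window frame',len(p),r,'z',np.percentile(p[:,2],[5,50,95]).round(4))
A=np.c_[X[l==i],Y[l==i],np.ones(len(p))]; print('tilt/level',np.linalg.lstsq(A,p[:,2],rcond=None)[0].round(4))
k=(Z>.215)&(Z<.24)&(np.hypot(X,Y)<.03); print('knob',k.sum(),np.median(Z[k]) if k.any() else 0, X[k].mean(),Y[k].mean())
E
python3 seat.py; python3 plan.py .5554 .108 .32 -6.65
```

```text
wrist 437 ang toward +y: mean 2.5 min -0.7 max 6.0 rad [0.0829 0.0959 0.0974] X -0.1228
scene 48 ang toward +y: mean 1.0 min -5.7 max 6.8 rad [0.0745 0.0943 0.0994] X -0.1302
top 49 ang toward +y: mean 1.9 min -4.1 max 7.4 rad [0.0799 0.0934 0.1007] X -0.1295
cover in window frame 39075 ((0.0004028230905532837, 0.00026817619800567627), (0.15656276047229767, 0.1452830284833908), 0.10895121097564697) z [0.1954 0.1967 0.1979]
tilt/level [-2.000e-04  1.000e-04  1.967e-01]
knob 1005 0.22529253043371494 0.00019002651388836146 0.0009114404829579647
t 63.45 pos [ 0.5442 -0.1297  0.3387] jaw -6.55 q [-0.34  0.12  1.07  0.    1.95 -0.22] w 0.0469 F [-0.1  0.7 -0.8]
turn deg options [ 1.000e-01 -1.799e+02] share [ 3.000e-04 -4.997e-01]
dist mm [  18.7  -16.4 -237.4] total shares (after turn) [ 0.0747 -0.0657 -0.9495] min rows 5
```

View pics/seat.png

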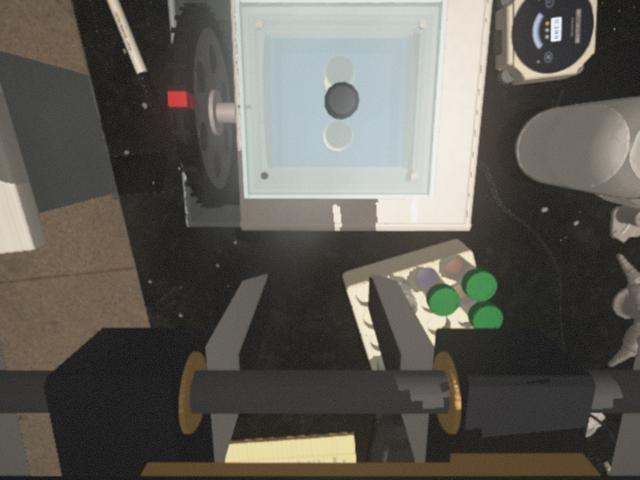

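>>> drive_tool:
  commands:
    - [[0,-0.009,-0.13,0],[0,-0.009,-0.13,0],[0,-0.009,-0.13,0],[0,-0.009,-0.14,0],[0,-0.009,-0.14,0],[0,-0.009,-0.14,0],[0,-0.0117,-0.1395,0],[0.06,0,0,0],[0.06,0,0,0],[0,0,0,0],[0,0,0,0],[0,0,0,0]]

```text
time: 64.65
tool_pos: [0.5555, 0.1071, 0.3103]
ee_rot: [1.86, 1.569, 0.174]
wrist_force: [0.0, -0.6, 0.5]
width: 0.0472
```

```bash
python3 plan.py .5557 .108 .197 -6.65; python3 -c "
from h import *
s=snap('wrist','w22.png')"
```

```text
t 64.65 pos [0.5555 0.1071 0.3103] jaw -6.63 q [0.09 0.13 1.12 0.   1.89 0.21] w 0.0472 F [ 0.  -0.6  0.5]
turn deg options [ 2.0000e-02 -1.7998e+02] share [ 1.000e-04 -4.999e-01]
dist mm [ 1.133e+02  1.000e-01 -1.000e+00] total shares (after turn) [ 0.4531  0.0006 -0.0039] min rows 3
```

View pics/w22.png

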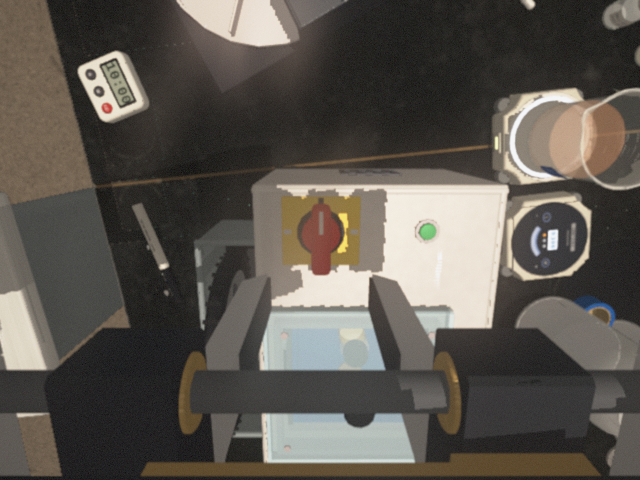

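>>> drive_tool:
  commands:
    - [[0.1,0,-0.003,0],[0.12,0,0,0],[0.11,0,0,0],[0.07,0,0,0],[0.053,0,0,0],[0,0,0,0],[0,0,0,0]]

```text
time: 65.4
tool_pos: [0.5558, 0.1075, 0.197]
ee_rot: [1.833, 1.569, 0.146]
wrist_force: [-0.2, 0.7, -0.1]
width: 0.0469
```

>>> drive_tool:
  commands:
    - [[0,0,0,0],[0,0,0,0],[0,0,0,0],[0,0,0,0],[0,0,0,0]]
  grip: 0

```text
time: 65.9
tool_pos: [0.5566, 0.1075, 0.1964]
ee_rot: [1.683, 1.567, -0.004]
wrist_force: [3.7, -0.0, -1.3]
width: 0.0136
```

>>> drive_tool:
  commands:
    - [[0,0,0,-0.02],[0,0,0,-0.02],[0,0,0,-0.02],[0,0,0,-0.02],[0,0,0,-0.02],[0,0,0,-0.02],[0,0,0,-0.02],[0,0,0,-0.02],[0,0,0,-0.02],[0,0,0,-0.02],[0,0,0,-0.02],[0,0,0,-0.02],[0,0,0,-0.01],[0,0,0,0],[0,0,0,0]]

```text
time: 67.4
tool_pos: [0.5565, 0.1075, 0.1964]
ee_rot: [0.157, 1.568, 0.04]
wrist_force: [5.5, -0.6, 0.1]
width: 0.0136
```

>>> drive_tool:
  commands:
    - [[0,0,0,0],[0,0,0,0],[0,0,0,0],[-0.1,0,0,0],[-0.15,0,0,0],[-0.15,0,0,0],[-0.15,0,0,0],[0,0,-0.15,0],[0,0,-0.15,0],[0,0,-0.15,0],[0,0,0,0],[0,0,0,0]]
  grip: 0.5

```text
time: 68.6
tool_pos: [0.4431, 0.1208, 0.3339]
ee_rot: [0.302, 1.569, 0.187]
wrist_force: [-0.2, -0.0, 0.3]
width: 0.0472
```

```bash
python3 plan.py .5557 .108 .197 83; python3 seat.py; python3 -c "
from h import *
s=snap('scene');c=cv2.resize(s['pixels'][160:400,140:400][:,:,::-1],None,fx=2.5,fy=2.5);cv2.imwrite('pics/s23.png',c)"
```

```text
t 68.6 pos [0.4431 0.1208 0.3339] jaw 83.38 q [ 0.14 -0.11  1.31  0.    1.94 -1.31] w 0.0472 F [-0.2 -0.   0.3]
turn deg options [   0.38 -179.62] share [ 0.0011 -0.4989]
dist mm [136.9   1.  113.3] total shares (after turn) [0.5475 0.0041 0.4531] min rows 4
wrist 356 ang toward +y: mean 2.9 min -0.9 max 6.4 rad [0.0808 0.0957 0.0973] X -0.1277
scene 46 ang toward +y: mean 1.6 min -6.7 max 5.8 rad [0.0737 0.0946 0.098 ] X -0.1291
top none 0
cover in window frame 4330 ((-0.058860793709754944, -0.0054899901151657104), (0.038706935942173004, 0.13576959073543549), 0.16250619292259216) z [0.1921 0.1965 0.1977]
tilt/level [0.0701 0.0013 0.2008]
knob 0 0 nan nanseat.py:10: RuntimeWarning: Mean of empty slice.
  k=(Z>.215)&(Z<.24)&(np.hypot(X,Y)<.03); print('knob',k.sum(),np.median(Z[k]) if k.any() else 0, X[k].mean(),Y[k].mean())
  ret = ret.dtype.type(ret / rcount)
```

View pics/seat.png

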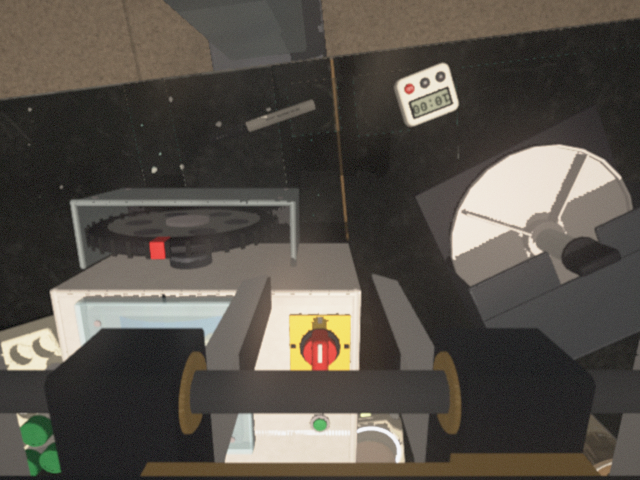

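View pics/s23.png

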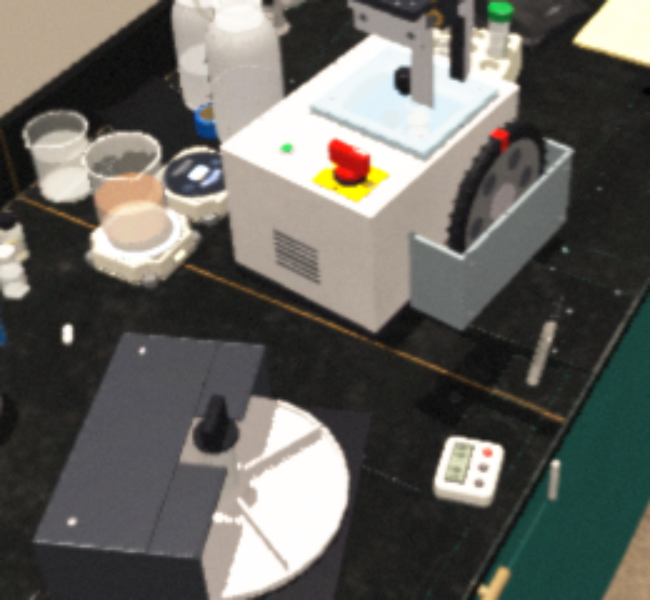

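```bash
python3 - <<'E'
from h import *
from mark import T,ex,ey
s=snap('scene');W=world(s);D=W[...,:2]-T;X=D@ex;Y=D@ey;Z=W[...,2]
m=(Z>.19)&(Z<.205)&(abs(X)<.09)&(abs(Y)<.09); r=cv2.minAreaRect(np.c_[X[m],Y[m]].astype(np.float32)); print('cover',r,np.median(Z[m]))
m=(Z>.209)&(Z<.24)&(abs(X+.03)<.05)&(abs(Y-.14)<.04); r=cv2.minAreaRect(np.c_[X[m],Y[m]].astype(np.float32)); print('iso',m.sum(),r)
print(robot.get_obs()['wrist_force'].round(1),robot.close_job())
E
```

```text
wrist 345 ang toward +y: mean 3.0 min -0.7 max 6.3 rad [0.0821 0.0957 0.0972] X -0.1274
scene 46 ang toward +y: mean 0.4 min -6.2 max 6.0 rad [0.074  0.0936 0.0975] X -0.1297
top none 0
cover ((0.0008423700928688049, 0.0009007155895233154), (0.15342289209365845, 0.1613706797361374), 89.58989715576172) 0.1971377416986573
iso 123 ((-0.03093072958290577, 0.14058883488178253), (0.016326118260622025, 0.05053717643022537), 88.54631805419922)
the job is handed in; nothing more can be done
[ 0.5 -0.3  0.6] None
```

The tumbling extractor is loaded, covered and switched back on, and the job is handed in. One end condition, the blanks standing, could not be checked by camera.

**What I did:** I turned the isolator off and brought the wheel's mark to the top in three drags. Two twists of the carousel then brought the sample compartment to the front. Only two black-capped vials were there, and I stood both in the basket. The cover had shifted about 3 cm by the time I went for it, so I located it again before seating it and turning the isolator on.

**Last checks:**
- **Wheel:** the mark is about 0.5–3° from the top, depending on the camera, against the 7.4° allowed.
- **Vials:** both stand in the basket and were still visible through the cover after seating.
- **Cover:** it is level, within about 1 mm of the window's centre. Its plate top (197 mm) and knob top (225 mm) match the fully seated height.
- **Isolator:** the bar lies fore and aft, within about 2° of ON.
- **Timer and arm:** the timer still lies at its place on the bench by eye; I did not measure it again. The arm hung clear of everything.
- **Blanks (not verified):** they ended up under the hood, out of every camera's view. I judge them standing only because the samples did not shift during the same gentle turns.
- **Disagreement:** a cover check from the wrist camera near the end failed because the gripper hid most of the cover. I relied on the earlier wrist reading and the scene camera instead.

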